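# Change the batch in a strip incubator

### The job

Turn the incubator's power handle fully off first, then lift the finished cuvette strip out of it and lay it flat in the grey discard tray, and lay every cuvette strip from the worktop flat in a groove of the incubator's block, one to a groove (either way round, clear of the front and back walls). Then swing the lid down and press it until it snaps fully shut, and last turn the power handle fully back on. Do not tip or push away the two bottles.

Things in the scene. Friction and masses are not known exactly. Their poses are not given: they have to be found in the camera images.
- incubator: white bench strip incubator, fixed, 196 wide (y) x 222 deep (x) x 68 high. Origin at worktop height under the centre of its open chamber; x points to its back (the hinge side), y to its left. Chamber 138 (x) x 180 (y) inside, walls 8 thick, tops 68 above the worktop. In front of the chamber lies a 60 deep control deck, also 68 high, that carries the power handle
- chamber (a point): centre of the middle groove's floor, 22 above the worktop, under the middle of the chamber; axes as the incubator's. The chamber floor is a metal block with three grooves along x, 30 wide and 5 deep, at y = -50, 0 and +50; the lands between them are 27 above the worktop
- lid (a joint): flat white lid, 157 long x 196 x 10 thick, hinged at the back rim. 0 = shut, pi/2 = upright, limit 1.8; starts open, at about upright. Stiff hinge: stays at any angle (2 N at the front edge moves it). Near 0.1 rad (front edge some 15 mm too high) a bar under its front edge meets a sprung catch; about 10 N down on the front edge snaps it past, to 0, where it is held
- lid_hinge (a point): centre of the lid's hinge line: 80 behind the chamber centre (x) and 70 above the worktop; at the lid's underside
- lid_front (a point): middle of the lid's front edge on its upper (outer) face; 157 from the hinge line and 10 from the underside; moves with the lid. A small grip strip stands 5 further out in the middle
- power_handle (a joint): black rotary power handle on the front deck: bar 13 wide x 52 long x 26 high, upright axis, on a round skirt. 0 = off (bar across the incubator, pointer to its left, +y), pi/2 = on (pointer to its back, +x): turned clockwise from above to switch on. Starts on. End stops at both; a snap detent (about 0.1 N m) at 45 degrees
- handle_grip (a point): middle of the handle's bar, on its axis, 96 above the worktop (the bar reaches from 78 to 104)
- handle_pointer (a point): pointer end of the handle's bar (the white line on top points there), 26 from the axis
- discard_tray: open grey plastic tray, fixed, 180 (x) x 100 (y) outside, walls 3 thick and 22 high; origin under its centre, at worktop height
- tray_in (a point): centre of the tray's inner floor, 3 above the worktop
- spent_strip: the finished strip, in the middle groove of the incubator at the start; clear cuvette strip, 24 wide (x) x 126 long (y) x 12 high (z), 20 g: a flat plate 3 thick, its top 12 above the foot, on two feet 20 wide. Origin under the middle of its length; the last 20 at -y is a narrow tab. Grasp across the width 10 mm from the origin towards +y (balance point), fingertips 5 mm above its foot
- strip_1: fresh strip on the worktop (2 or 3 of the four are there); clear cuvette strip, 24 wide (x) x 126 long (y) x 12 high (z), 20 g: a flat plate 3 thick, its top 12 above the foot, on two feet 20 wide. Origin under the middle of its length; the last 20 at -y is a narrow tab. Grasp across the width 10 mm from the origin towards +y (balance point), fingertips 5 mm above its foot
- strip_2: fresh strip on the worktop (2 or 3 of the four are there); like strip_1
- strip_3: fresh strip on the worktop (2 or 3 of the four are there); like strip_1
- strip_4: fresh strip on the worktop (2 or 3 of the four are there); like strip_1
- rinse_bottle: bystander: white reagent bottle with screw cap, 52 diameter x 121 high, stands near the tray; origin under its centre
- dropper: bystander: amber dropper bottle, 29 diameter x 70 high, stands near the tray; origin under its centre

How it is judged:
By the outcome, as a careful person would: the job done as asked, in the order asked, and still so for the second after the job is handed in, with the robot touching nothing.
Of strip_1, strip_2, strip_3, strip_4 only 2 to 3 are there at a start; the rules pass over those that are not, and their reading is None.
At some moment in a run one of strip_1, strip_2, strip_3, strip_4 may be knocked a few centimetres aside while the robot is not near it.
Once in a run the grip may slacken for a moment while it holds something.
It also fails if it takes over 210 s, if anything falls off the work surface, if the arm or the gripper's body presses on something with over 40 N, if the wrist force passes 120 N, or if a joint passes its speed limit or range.

### The arm

A 6-joint arm with a two-finger parallel gripper is mounted at the origin on a cart in front of the work surface, level with it; the furniture and walls round the work are solid. World frame = base frame: x ahead of the robot, y to its left, z up, the work surface at z = 0. Lengths are in mm, angles in rad, forces in N, time in s.
With the tool pointing down it reaches from about 375 to 750 mm from the base axis. Payload 9 kg.
Tool frame: the origin (TCP) lies on the centre line of the jaws, within the pads' length; the fingertips stand 17 mm ahead of it and the grasp point (between the pads) lies 2 mm behind it; z points along the fingers, y is the line along which they close (so a half turn about z gives the same grasp; the last joint's range is limited). The gripper opens to 85 mm and grips with 20 to 120 N. Pads are 22 mm wide; open, the fingers measure 114 mm over their backs; the gripper's body (76 mm by 85 mm) begins 54 mm behind the grasp point. The pads swing forward as they close: fully open they stand 13 mm farther back than shut.
Start: joints at [-1.478, 0.104, 0.097, 1.564, 0, 1.353], TCP at [183.502, -571.281, 248.331] pointing down, gripper open.
Joint ranges: [-2.99, 2.99], [-0.84, 1.86], [-1.1, 1.16], [-1.84, 2.11], [-1.51, 1.56], [-3.14, 3.14]. Speed limits (rad/s): [2.22, 2.22, 2.57, 3.14, 3.14, 3.14].

### API

Orientations are given as a rotation vector (axis times angle).
In Python, from workcell import * gives the robot as it stands.
- The arm moves only by the tool drive_tool, never from a script. Its argument "targets" is a list that holds one entry, the list of rows, each a list of 7 numbers: the shift along the tool's x, y, z in cm, then the turn, a rotation vector about the tool's x, y, z in rad, then the closure, from 0 (fully open) to 1 (shut). In form: [[[tx, ty, tz, wx, wy, wz, jaw], ...]]. A call has 1 to 5 rows; each row is the pose to reach, as a shift and turn from the pose commanded when the call began, along the tool's axes at that moment; what a row does not reach only later rows make up. A row lasts 1/10 s, in which the tool goes at most 50 mm and 8.59 degrees, less where a joint would pass 70% of its speed; a pose out of reach is approached as far as the arm can. A call with a gripper value outside its range is refused whole. The fingers move at their own pace and stop on an object; the grip force is fixed at half the most. Time passes only in rows, so rows that repeat a pose let the fingers close. It gives the time, the measured TCP pose, the force, the opening and the grip force at its end, in the units of the state.
- read_state(): the state, without advancing time (a new reading comes with each control period).
- grab_frame(name): name is "scene" or "side" or "wrist"; returns a dict with "image" (480x640x3 uint8, red, green, blue), "depth" (480x640 float32, mm along the optical axis (not along the pixel's ray), 0 where there is no reading), "fx", "fy", "cx", "cy" (pixels), "k1" (the pictures are not rectified: a ray, as slopes to the right and down, at radius r is drawn at 1 + k1 r^2 times it, then the intrinsics apply), "R" (3x3) and "t" (3): a world point X has camera coordinates R X + t. Camera axes: x right, y down, z forward; pixel columns grow to the right and rows downward; lengths in mm; the calibration is good to about 2 mm. A picture is of the moment at which its call begins.
- sign_off(): hands the job in; it is judged then, once.
The state is a dict: "time": time; "q": joint angles; "dq": joint speeds; "effort": joint torques, N m; "position": TCP position; "orientation": TCP orientation; "contact_force": force on the tool from outside, world axes, zero at the start; "torque": the same for the moment, N m; "width": finger opening in mm; "gripper_force": force on a finger pad.
Only numpy, scipy, OpenCV 4.12 (cv2) and the standard library are available. Lean on these libraries where they do the work, as an engineer would, in place of code of your own. Each camera call takes 0.05 s, during which the arm holds its last target. There are 200 camera calls.

## Working session

There is one attempt and no reset: what is moved stays moved. The work goes in short steps, Python scripts to look and compute and a tool call to move; the robot and the scene stay as the last step left them, time stands still between calls to the robot, and variables do not carry over. Pictures are saved under pics/ and viewed, at most 14 in all, crops included, and the job is handed in when it is done.

Besides the shell and the picture viewer there is one more tool, called after ">>>" as name(argument=value, ...) on one line, values as JSON. drive_tool: Moves the arm, as the interface text tells. Its arguments: {"type":"object","properties":{"targets":{"type":"array","items":{"type":"array","items":{"type":"array","items":{"type":"number"}}}}},"required":["targets"]}

```bash
mkdir -p pics; cat > h.py <<'E'
from workcell import *
import numpy as np, cv2
from scipy.spatial.transform import Rotation as Ro
def K(f): return np.array([[f['fx'],0,f['cx']],[0,f['fy'],f['cy']],[0,0,1.]])
def ray(f,uv):
    p=cv2.undistortPoints(np.array(uv,float).reshape(-1,1,2),K(f),np.array([f['k1'],0,0,0,0.])).reshape(-1,2)
    R=np.array(f['R']);t=np.array(f['t'])
    d=np.c_[p,np.ones(len(p))]@R   # R^T d
    return -R.T@t,d
def onz(f,uv,z):
    c,d=ray(f,uv); s=(z-c[2])/d[:,2]; return c+d*s[:,None]
def proj(f,X):
    return cv2.projectPoints(np.array(X,float).reshape(-1,1,3),cv2.Rodrigues(np.array(f['R'],float))[0],np.array(f['t'],float),K(f),np.array([f['k1'],0,0,0,0.]))[0].reshape(-1,2)
def cloud(f):
    d=f['depth'];v,u=np.mgrid[:480,:640]
    c,r=ray(f,np.c_[u.ravel(),v.ravel()]); P=c+r*d.ravel()[:,None]; P[d.ravel()==0]=np.nan
    return P.reshape(480,640,3)
def snap(n,name):
    f=grab_frame(n); cv2.imwrite('pics/%s.png'%name,f['image'][:,:,::-1]); return f
E
python3 - <<'E'
from h import *
for n in ("scene","side"):
    f=snap(n,n+'0'); import pickle; pickle.dump(f,open(n+'0.pkl','wb')); print(n,-np.array(f['R']).T@f['t'],f['fx'],np.array(f['R'])[2])
s=read_state();print(s)
E
```

```text
scene [ 20.61460166 795.805628   642.61121136] 480.69816763584384 [ 0.5127654  -0.70641285 -0.48790627]
side [  517.73670724 -1034.66109141   958.71263975] 580.606270830918 [ 0.04819229  0.76597    -0.64106744]
{'time': 0.1, 'q': array([-1.47771405e+00,  1.04662221e-01,  9.65653795e-02,  1.56389857e+00,
       -1.10693292e-05,  1.35310262e+00]), 'dq': array([ 0.0013551 , -0.00182876,  0.00253998, -0.00114165, -0.00015846,
        0.00101647]), 'effort': array([ 7.92541861e-03, -5.58209431e+01,  5.04719424e+01,  1.30653082e-02,
       -2.00817467e-04, -1.80701687e-05]), 'position': array([ 183.46213739, -570.97666118,  247.59691267]), 'orientation': array([-3.10255833e+00, -4.86018336e-01, -9.98863615e-05]), 'contact_force': array([-1.45219268, -0.14812336, -0.0445927 ]), 'torque': array([ 0.02204217,  0.01072465, -0.01124931]), 'gripper_force': 0.0, 'width': 85.24923134429133}
```

View pics/scene0.png

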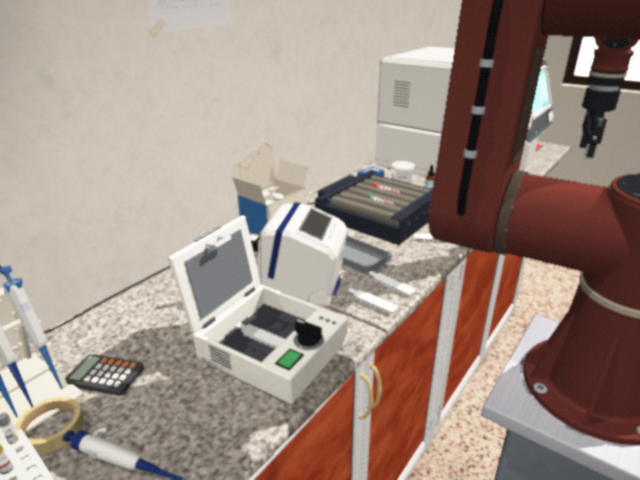

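View pics/side0.png

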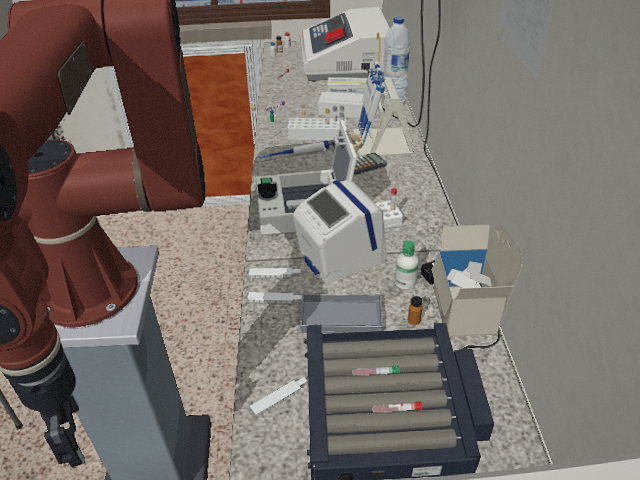

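The scene view shows the incubator (deck near (290,355), black handle at (309,330)), a tall white instrument behind it and the tray beyond. The side view shows three strips, at (273,271), (274,297) and (278,395), the tray at (343,312), and the bottles at (406,268) and (415,312).

```bash
python3 - <<'E'
from h import *
import pickle
f=pickle.load(open('side0.pkl','rb')); P=cloud(f); im=f['image'].astype(int)
print('pts',[(p,P[p[1],p[0]].round()) for p in [(343,312),(273,271),(274,297),(278,395),(415,302),(408,245),(340,200),(352,235),(268,182),(315,330),(400,420)]])
hsv=cv2.cvtColor(f['image'],cv2.COLOR_RGB2HSV)
m=((hsv[...,2]>200)&(hsv[...,1]<25)).astype(np.uint8)
n,l,s,c=cv2.connectedComponentsWithStats(m)
for i in range(1,n):
    if s[i,4]>120 and 240<c[i][0]<310 and 255<c[i][1]<420:
        v,u=np.where(l==i); X=onz(f,np.c_[u,v],12)[:,:2]; r=cv2.minAreaRect(X.astype(np.float32)); print('strip',c[i].round(),s[i,4],r, P[v,u][:,2].mean())
# tray: depth/color points
g=grab=pickle.load(open('scene0.pkl','rb')); Q=cloud(g)
# incubator rim points z 60-76
for F,C in(('side',P),('scene',Q)):
    k=(abs(C[...,2]-68)<6)&(C[...,0]>250)&(C[...,0]<800)&(abs(C[...,1])<450)
    n,l,s,c=cv2.connectedComponentsWithStats(k.astype(np.uint8))
    for i in range(1,n):
        if s[i,4]>200:
            X=C[l==i]; print(F,c[i].round(),s[i,4],X.min(0).round(),X.max(0).round(),cv2.minAreaRect(X[:,:2].astype(np.float32)))
# handle: dark px in scene around
k=(g['image'].max(2)<60); k[:, :290]=0;k[:,330:]=0;k[:315]=0;k[355:]=0
X=Q[k]; print('handle',np.nanmedian(X,0),np.nanmin(X,0),np.nanmax(X,0))
# tall box
k=(P[...,2]>90)&(P[...,0]>300)&(P[...,0]<750)&(abs(P[...,1])<400)
n,l,s,c=cv2.connectedComponentsWithStats(k.astype(np.uint8))
for i in range(1,n):
    if s[i,4]>150: X=P[l==i];print('tall',c[i].round(),X.min(0).round(),X.max(0).round())
# tray rim
k=(abs(P[...,2]-22)<4)
n,l,s,c=cv2.connectedComponentsWithStats(k.astype(np.uint8))
for i in range(1,n):
    if s[i,4]>50: X=P[l==i];print('z22',c[i].round(),s[i,4],X.min(0).round(),X.max(0).round())
E
```

```text
pts [((343, 312), array([ 611., -124.,    1.])), ((273, 271), array([454.,  15.,  13.])), ((274, 297), array([456., -76.,  14.])), ((278, 395), array([ 462., -349.,   12.])), ((415, 302), array([ 762., -173.,   70.])), ((408, 245), array([767., -40., 118.])), ((340, 200), array([620.,  56., 184.])), ((352, 235), array([642., -11., 132.])), ((268, 182), array([448., 266., 106.])), ((315, 330), array([ 542., -253.,   90.])), ((400, 420), array([ 681., -463.,   71.]))]
strip [267. 271.] 231 ((439.65057373046875, 17.361379623413086), (21.70309829711914, 87.10194396972656), 85.2581787109375) nan
strip [277. 395.] 542 ((464.602294921875, -345.924560546875), (123.21216583251953, 22.872657775878906), 32.6463623046875) nan
side [279. 195.] 1018 [410. 159.  62.] [631. 374.  74.] ((525.29833984375, 266.1935119628906), (219.78594970703125, 205.8612518310547), 4.399682998657227)
side [343. 255.] 297 [517. -43.  62.] [725.  84.  74.] ((607.9847412109375, 5.627960205078125), (106.85575866699219, 215.28086853027344), 75.55934143066406)
side [384. 348.] 946 [ 557. -306.   62.] [ 782. -273.   74.] ((6
[... 1819 characters left out ...]
  54.  26.]
z22 [341. 275.] 90 [573. -40.  18.] [654.  -5.  26.]
z22 [405. 282.] 59 [742. -68.  18.] [793. -42.  26.]
z22 [ 97. 303.] 144 [  -0. -107.   18.] [ 97. -44.  26.]
z22 [333. 300.] 204 [ 515. -180.   18.] [698. -78.  26.]
z22 [ 57. 304.] 62 [-90. -87.  18.] [-19. -47.  26.]
z22 [358. 324.] 161 [ 560. -196.   18.] [ 696. -118.   26.]
z22 [509. 337.] 65 [ 956. -299.   18.] [ 961. -194.   26.]
z22 [467. 328.] 94 [ 827. -221.   18.] [ 918. -211.   26.]
z22 [527. 382.] 54 [ 956. -408.   18.] [ 960. -329.   26.]
z22 [546. 431.] 133 [ 955. -552.   18.] [ 961. -416.   26.]
z22 [429. 474.] 193 [ 640. -550.   18.] [ 806. -543.   26.]
z22 [365. 478.] 51 [ 589. -545.   18.] [ 636. -541.   26.]
```

```bash
python3 - <<'E'
import cv2
a=cv2.imread('pics/side0.png')[120:350,230:450]; cv2.imwrite('pics/sc.png',cv2.resize(a,None,fx=2.6,fy=2.6,interpolation=2))
a=cv2.imread('pics/scene0.png')[210:410,160:430]; cv2.imwrite('pics/ic.png',cv2.resize(a,None,fx=2.9,fy=2.9,interpolation=2))
E
```

```text
(no output)
```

View pics/sc.png

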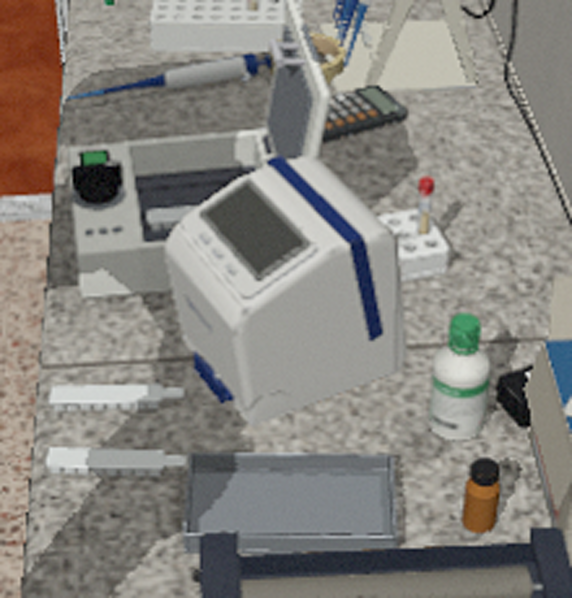

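View pics/ic.png

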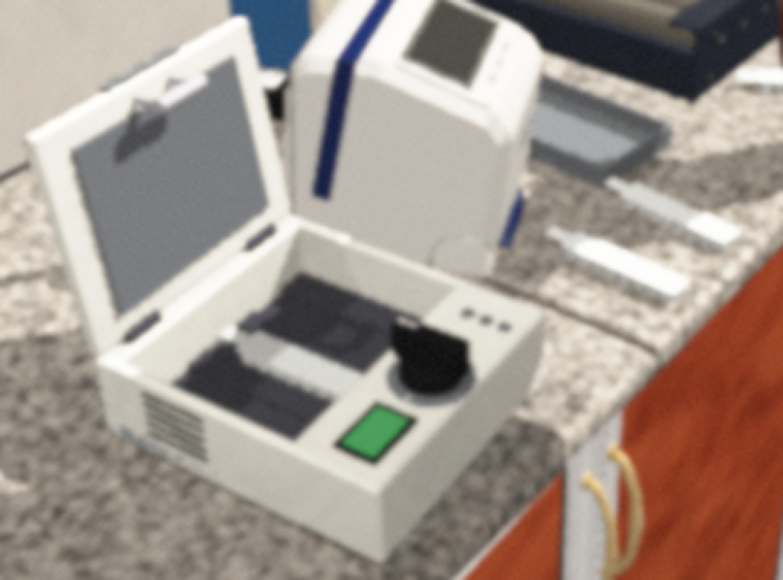

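The crops show the handle pointing to the back (on). The spent strip lies in the middle groove with its tab to the back, and the tall instrument stands between incubator and tray. The scene cloud puts the incubator's origin near (553,270) with a yaw of about 4°.

```bash
cat >> h.py <<'E'
def step(p0,y0,p1,y1):
    """shift (cm) in tool frame & turn for tool-down move"""
    a=np.radians(y0); x=np.array([np.cos(a),np.sin(a),0]); y=np.array([np.sin(a),-np.cos(a),0]); d=(np.array(p1)-p0)/10
    return np.r_[d@x,d@y,-d[2],0,0,-np.radians(y1-y0)].round(2)
def cur():
    s=read_state(); M=Ro.from_rotvec(s['orientation']).as_matrix(); return s['position'],np.degrees(np.arctan2(M[1,0],M[0,0])),M
def go(*wps):
    p,y,M=cur(); print('at',p.round(1),'yaw',round(y,2),'z',M[:,2].round(3),'t',read_state()['time'],'F',read_state()['contact_force'].round(1),'w',round(read_state()['width'],1))
    for P,Y in wps:
        while Y-y>180:Y-=360
        while Y-y<-180:Y+=360
        print(P,Y,step(p,y,P,Y)); p,y=np.array(P,float),Y
E
python3 - <<'E'
from h import *
import pickle
for n in('side','scene'):
    P=cloud(pickle.load(open(n+'0.pkl','rb')))
    k=(P[...,2]>80)&(P[...,0]>480)&(P[...,0]<740)&(P[...,1]>-80)&(P[...,1]<165); X=P[k]
    print(n,np.nanpercentile(X,[1,99],axis=0).round()); r=cv2.minAreaRect(X[:,:2].astype(np.float32)); print(cv2.boxPoints(r).round())
go(((310,-440,280),59),((430,-280,280),101),((470,-60,280),142),((450,160,280),184))
E
```

```text
side [[519. -42.  82.]
 [715. 128. 189.]]
[[501.  80.]
 [572. -57.]
 [728.  24.]
 [657. 160.]]
scene [[516. -23.  81.]
 [687. 155. 188.]]
[[505.  94.]
 [568. -46.]
 [730.  27.]
 [666. 167.]]
at [ 183.5 -571.   247.6] yaw 17.81 z [-0.     0.001 -1.   ] t 0.1 F [-1.5 -0.1 -0. ] w 85.2
(310, -440, 280) 59 [16.05 -8.6  -3.24  0.    0.   -0.72]
(430, -280, 280) 101 [19.9   2.05 -0.    0.    0.   -0.73]
(470, -60, 280) 142 [20.83  8.12 -0.    0.    0.   -0.72]
(450, 160, 280) 184 [15.12 16.1  -0.    0.    0.   -0.73]
```

>>> drive_tool(targets=[[[16, -8.6, -3.2, 0, 0, -0.72, 0], [16, -8.6, -3.2, 0, 0, -0.72, 0], [16, -8.6, -3.2, 0, 0, -0.72, 0], [16, -8.6, -3.2, 0, 0, -0.72, 0], [16, -8.6, -3.2, 0, 0, -0.72, 0]]])

```text
time: 0.6
position: [312.2, -437.8, 281.6]
orientation: [2.724, 1.562, 0.001]
contact_force: [-0.2, 0.3, -0.1]
width: 85.4
gripper_force: 0.0
```

>>> drive_tool(targets=[[[19.9, 2, 0, 0, 0, -0.73, 0], [19.9, 2, 0, 0, 0, -0.73, 0], [19.9, 2, 0, 0, 0, -0.73, 0], [19.9, 2, 0, 0, 0, -0.73, 0], [19.9, 2, 0, 0, 0, -0.73, 0]]])

```text
time: 1.1
position: [431.6, -275.4, 280.4]
orientation: [-1.986, -2.434, -0.002]
contact_force: [-0.4, -1.2, 0.4]
width: 85.4
gripper_force: 0.0
```

>>> drive_tool(targets=[[[20.8, 8.1, 0, 0, 0, -0.72, 0], [20.8, 8.1, 0, 0, 0, -0.72, 0], [20.8, 8.1, 0, 0, 0, -0.72, 0], [20.8, 8.1, 0, 0, 0, -0.72, 0], [20.8, 8.1, 0, 0, 0, -0.72, 0]]])

```text
time: 1.6
position: [469.2, -57.1, 280.3]
orientation: [-1.006, -2.976, -0.001]
contact_force: [0.5, -0.7, 0.6]
width: 85.5
gripper_force: 0.0
```

>>> drive_tool(targets=[[[15.1, 16.1, 0, 0, 0, -0.73, 0], [15.1, 16.1, 0, 0, 0, -0.73, 0], [15.1, 16.1, 0, 0, 0, -0.73, 0], [15.1, 16.1, 0, 0, 0, -0.73, 0], [15.1, 16.1, 0, 0, 0, -0.73, 0]]])

```text
time: 2.1
position: [447.7, 162.7, 280.1]
orientation: [0.123, -3.139, -0.001]
contact_force: [0.8, -1.1, 0.2]
width: 85.6
gripper_force: 0.0
```

```bash
python3 - <<'E'
from h import *; import pickle
f=snap('wrist','w1'); pickle.dump(f,open('w1.pkl','wb')); print(-np.array(f['R']).T@f['t'],np.array(f['R'])[2]); go(((446,262,220),184)); print(read_state()['q'])
E
```

```text
[366.79900062 156.63783647 404.83089974] [ 0.31429242  0.02620094 -0.94896459]
at [447.6 163.8 280.1] yaw -175.03 z [-0.001  0.001 -1.   ] t 2.15 F [-0.7  2.9  0.3] w 85.3
(446, 262, 220) -176 [-0.69  9.8   6.01  0.    0.    0.02]
[ 7.46055776e-02 -2.62066331e-01 -1.93395045e-01  1.63988874e+00
  1.34150424e-03 -1.21599319e-02]
```

View pics/w1.png

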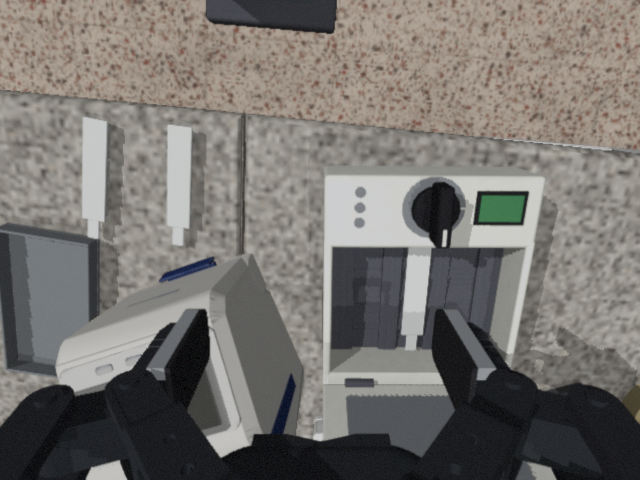

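The wrist view shows the handle bar near (440,212) with its skirt centred at (434,208), and the deck's front corners at (325,176) and (543,178). The spent strip is at (415,290), with two fresh strips at (94,170) and (179,180).

```bash
python3 - <<'E'
from h import *; import pickle
f=pickle.load(open('w1.pkl','rb')); im=f['image']
print('deck front corners',onz(f,[(325,176),(543,178)],68).round(1))
print('chamber front inner',onz(f,[(332,247),(527,248)],68).round(1))
hsv=cv2.cvtColor(im,cv2.COLOR_RGB2HSV)
# handle top: dark px
k=(im.max(2)<45).astype(np.uint8); k[:170]=0;k[252:]=0;k[:,:395]=0;k[:,468:]=0
n,l,s,c=cv2.connectedComponentsWithStats(k); i=1+s[1:,4].argmax(); v,u=np.where(l==i); print('handle px',c[i],s[i])
P=cloud(f); X=P[l==i]; top=X[abs(X[:,2]-104)<4]; print('top',len(top),top.mean(0),cv2.minAreaRect(top[:,:2].astype(np.float32)))
k=((hsv[...,2]>190)&(hsv[...,1]<30)).astype(np.uint8)
n,l,s,c=cv2.connectedComponentsWithStats(k)
for i in range(1,n):
    if 300<s[i,4]<4000:
        v,u=np.where(l==i); z=34 if c[i][0]>300 else 12
        X=onz(f,np.c_[u,v],z)[:,:2]; print('strip',c[i].round(),s[i,4],z,cv2.minAreaRect(X.astype(np.float32)),cv2.boxPoints(cv2.minAreaRect(X.astype(np.float32))).round().tolist())
print('tray rim',onz(f,[(4,226),(99,240),(92,374)],22).round())
E
```

```text
deck front corners [[425.2 165.5  68. ]
 [411.7 355.2  68. ]]
chamber front inner [[490.1 177.3  68. ]
 [476.9 357.2  68. ]]
handle px [436.32266133 210.73136568] [ 412  183   48   65 1999]
top 809 [442.15002614 262.68063914 102.65817961] ((445.4869384765625, 263.6542663574219), (50.763526916503906, 13.217306137084961), 6.070106506347656)
strip [ 93. 172.] 2350 12 ((458.0564880371094, -68.12565612792969), (22.259065628051758, 122.74002075195312), 82.95818328857422) [[396.0, -72.0], [518.0, -87.0], [520.0, -65.0], [399.0, -50.0]]
strip [178. 179.] 2327 12 ((458.6259460449219, 18.700300216674805), (21.53319549560547, 123.11203002929688), 87.56784057617188) [[397.0, 11.0], [520.0, 5.0], [521.0, 27.0], [398.0, 32.0]]
strip [507. 225.] 3568 34 ((499.56549072265625, 370.807861328125), (217.5536346435547, 84.9917984008789), 27.550315856933594) [[383.0, 358.0], [423.0, 283.0], [616.0, 383.0], [576.0, 459.0]]
strip [416. 284.] 1203 34 ((537.0184936523438, 270.96514892578125), (65.7298355102539, 22.477258682250977), 4.281671047210693) [[503.0, 280.0], [505.0, 257.0], [571.0, 262.0], [569.0, 285.0]]
strip [105. 354.] 353 12 ((667.194091796875, -78.56355285644531), (8.47579574584961, 132.77899169921875), 26.27134895324707) [[634.0, -21.0], [693.0, -140.0], [700.0, -136.0], [642.0, -17.0]]
strip [228. 440.] 558 12 ((786.2958984375, 72.45187377929688), (31.001834869384766, 48.308780670166016), 28.230083465576172) [[761.0, 86.0], [784.0, 44.0], [811.0, 59.0], [789.0, 101.0]]
strip [107. 473.] 429 12 ((854.069580078125, -95.33151245117188), (28.638233184814453, 50.21611404418945), 5.134511947631836) [[838.0, -72.0], [842.0, -122.0], [871.0, -119.0], [866.0, -69.0]]
tray rim [[ 511. -160.   22.]
 [ 518.  -63.   22.]
 [ 688.  -88.   22.]]
```

>>> drive_tool(targets=[[[-0.7, 9.9, 2, 0, 0, 0.015, 0], [-0.7, 9.9, 2, 0, 0, 0.015, 0], [-0.7, 9.9, 13, 0, 0, 0.015, 0], [-0.7, 9.9, 13, 0, 0, 0.015, 0], [-0.7, 9.9, 13, 0, 0, 0.015, 0]]])

```text
time: 2.65
position: [445.3, 257.9, 144.1]
orientation: [0.086, -3.131, 0.004]
contact_force: [0.4, -0.3, -1.4]
width: 85.9
gripper_force: 0.0
```

```bash
python3 - <<'E'
from h import *; import pickle
f=snap('wrist','w2'); im=f['image'];P=cloud(f)
k=(im.max(2)<60)&(abs(P[...,2]-104)<4); 
n,l,s,c=cv2.connectedComponentsWithStats(k.astype(np.uint8)); i=1+s[1:,4].argmax(); T=P[l==i]; v,u=np.where(l==i);X=onz(f,np.c_[u,v],104);print(c[i],s[i],cv2.minAreaRect(X[:,:2].astype(np.float32)))
go(((446,263,99),184.1))
E
```

```text
[332.36375377 280.05165734] [ 317  235   30  100 2323] ((444.17803955078125, 263.7843322753906), (50.49281311035156, 12.660345077514648), 5.851227760314941)
at [446.2 257.8 145.7] yaw -176.89 z [-0.007 -0.002 -1.   ] t 2.7 F [-1.8 -0.7 -1.3] w 85.3
(446, 263, 99) -175.9 [-0.01  0.52  4.67  0.    0.   -0.02]
```

View pics/w2.png

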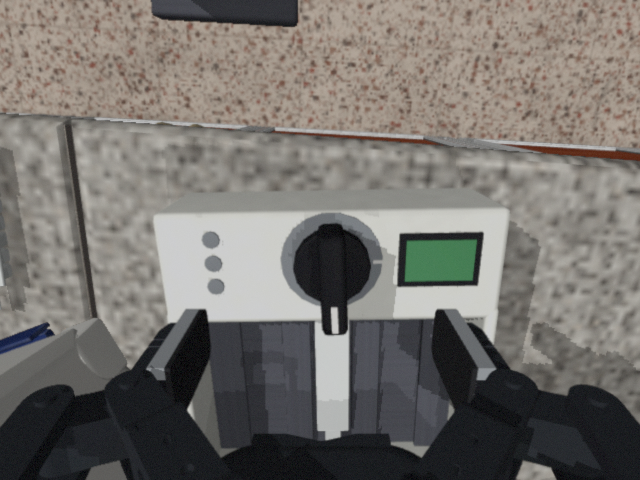

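The handle bar's centre is at (332,280), measured at (444.5,263.5), midway between the open fingers.

>>> drive_tool(targets=[[[0, 0.3, 3.5, 0, 0, -0.02, 0], [0, 0.3, 4.6, 0, 0, -0.02, 0], [0, 0.3, 4.6, 0, 0, -0.02, 0], [0, 0.3, 4.6, 0, 0, -0.02, 0]]])

```text
time: 3.1
position: [449.9, 261.5, 106.4]
orientation: [-0.115, 3.138, 0.001]
contact_force: [0.1, 0.1, 0.3]
width: 85.1
gripper_force: 0.0
```

```bash
python3 -c "
from h import *
go(((445,263.5,99),184.5))"
```

```text
at [449.9 261.5 106.4] yaw -175.8 z [ 0.002  0.    -1.   ] t 3.1 F [0.1 0.1 0.3] w 85.1
(445, 263.5, 99) -175.5 [ 0.47  0.24  0.74  0.    0.   -0.01]
```

>>> drive_tool(targets=[[[0.5, 0.2, 0.7, 0, 0, 0, 0], [0.5, 0.2, 0.7, 0, 0, 0, 0], [0.5, 0.2, 0.7, 0, 0, 0, 0.6], [0.5, 0.2, 0.7, 0, 0, 0, 1], [0.5, 0.2, 0.7, 0, 0, 0, 1]]])

```text
time: 3.6
position: [443.9, 263.2, 97.5]
orientation: [-0.117, 3.139, 0.0]
contact_force: [0.1, 0.2, -0.0]
width: 43.9
gripper_force: 0.0
```

>>> drive_tool(targets=[[[0, 0, 0, 0, 0, 0, 1], [0, 0, 0, 0, 0, 0, 1], [0, 0, 0, 0, 0, 0, 1], [0, 0, 0, 0, 0, 0, 1], [0, 0, 0, 0, 0, 0, 1]]])

```text
time: 4.1
position: [443.8, 263.4, 97.5]
orientation: [-0.117, 3.139, 0.001]
contact_force: [-0.8, 3.6, 4.1]
width: 11.7
gripper_force: 59.9
```

>>> drive_tool(targets=[[[0, 0, 0, 0, 0, -0.12, 1], [0, 0, 0, 0, 0, -0.24, 1], [0, 0, 0, 0, 0, -0.36, 1], [0, 0, 0, 0, 0, -0.48, 1], [0, 0, 0, 0, 0, -0.6, 1]]])

```text
time: 4.6
position: [444.3, 262.3, 97.5]
orientation: [-1.045, 2.962, -0.004]
contact_force: [2.4, -4.4, 2.3]
width: 11.3
gripper_force: 59.8
```

>>> drive_tool(targets=[[[0, 0, 0, 0, 0, -0.12, 1], [0, 0, 0, 0, 0, -0.24, 1], [0, 0, 0, 0, 0, -0.36, 1], [0, 0, 0, 0, 0, -0.48, 1], [0, 0, 0, 0, 0, -0.6, 1]]])

```text
time: 5.1
position: [445.4, 261.5, 97.5]
orientation: [-1.873, 2.522, -0.008]
contact_force: [7.0, -8.1, -1.0]
width: 11.8
gripper_force: 59.5
```

>>> drive_tool(targets=[[[0, 0, 0, 0, 0, -0.12, 1], [0, 0, 0, 0, 0, -0.24, 1], [0, 0, 0, 0, 0, -0.36, 1], [0, 0, 0, 0, 0, -0.38, 1], [0, 0, 0, 0, 0, -0.38, 1]]])

```text
time: 5.6
position: [446.1, 261.5, 97.5]
orientation: [-2.31, 2.129, -0.009]
contact_force: [11.5, -7.0, -2.1]
width: 11.9
gripper_force: 59.4
```

```bash
python3 -c "
from h import *
go(((445,263.5,97),-85.9));print(read_state()['torque'],read_state()['q'])"
```

```text
at [446.1 261.5  97.5] yaw -85.33 z [ 0.005 -0.003 -1.   ] t 5.6 F [11.5 -7.  -2.1] w 11.9
(445, 263.5, 97) -85.9 [-0.21  0.09  0.05  0.    0.    0.01]
[-1.45502911 -2.24116663 -0.66977968] [ 0.27943222 -0.12548089 -0.40515211  1.28767754 -0.00458566 -1.37283043]
```

>>> drive_tool(targets=[[[0, 0, 0, 0, 0, 0, 0.5], [0, 0, 0, 0, 0, 0, 0.2], [0, 0, 0, 0, 0, 0, 0], [0, 0, -1, 0, 0, 0, 0], [0, 0, -6, 0, 0, 0, 0]]])

```text
time: 6.1
position: [440.4, 262.2, 153.2]
orientation: [2.306, -2.121, -0.008]
contact_force: [1.0, 0.3, -0.4]
width: 82.5
gripper_force: 0.0
```

>>> drive_tool(targets=[[[0, 0, -5, 0, 0, 0.15, 0], [0, 0, -9, 0, 0, 0.3, 0], [0, 0, -9, 0, 0, 0.45, 0], [0, 0, -9, 0, 0, 0.6, 0], [0, 0, -9, 0, 0, 0.75, 0]]])

```text
time: 6.6
position: [443.8, 263.3, 248.5]
orientation: [-1.364, 2.829, -0.0]
contact_force: [-0.5, 0.5, -0.3]
width: 85.2
gripper_force: 0.0
```

>>> drive_tool(targets=[[[0, 0, 0, 0, 0, 0.15, 0], [0, 0, 0, 0, 0, 0.3, 0], [0, 0, 0, 0, 0, 0.45, 0], [0, 0, 0, 0, 0, 0.6, 0], [0, 0, 0, 0, 0, 0.75, 0]]])

```text
time: 7.1
position: [443.6, 263.3, 248.1]
orientation: [-0.233, 3.132, 0.0]
contact_force: [-0.5, 0.7, 0.5]
width: 85.5
gripper_force: 0.0
```

>>> drive_tool(targets=[[[0, 0, 0, 0, 0, 0.1, 0], [0, 0, 0, 0, 0, 0.1, 0], [0, 0, 0, 0, 0, 0.1, 0]]])

```text
time: 7.4
position: [443.7, 263.2, 247.7]
orientation: [-0.09, 3.14, -0.0]
contact_force: [0.3, -0.1, 0.2]
width: 85.6
gripper_force: 0.0
```

```bash
python3 - <<'E'
from h import *; import pickle
f=snap('wrist','w3'); pickle.dump(f,open('w3.pkl','wb'))
go(((541,270,120),184.5))
E
```

```text
at [443.7 263.2 247.6] yaw -176.72 z [ 0. -0. -1.] t 7.45 F [0.7 0.4 0.2] w 85.6
(541, 270, 120) -175.5 [-9.75  0.12 12.76  0.    0.   -0.02]
```

View pics/w3.png

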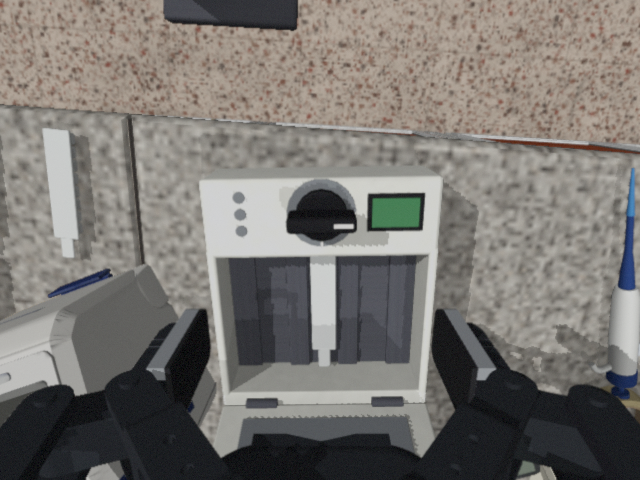

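The handle is off: the bar lies across with its white mark to the left, at (345,226). The spent strip spans rows 250–366 at column 323, with its tab to the back.

```bash
python3 - <<'E'
from h import *; import pickle
f=pickle.load(open('w3.pkl','rb'));im=f['image']
hsv=cv2.cvtColor(im,cv2.COLOR_RGB2HSV)
c=onz(f,[(201,180),(442,177),(209,256),(437,255)],68);print(c.round(1))
for a,b in((0,1),(2,3)):
    d=c[b]-c[a]; print('yaw',np.degrees(np.arctan2(-d[0],d[1])),'mid',(c[a]+c[b])/2,'w',np.linalg.norm(d))
k=((hsv[...,2]>150)&(hsv[...,1]<60)).astype(np.uint8); k[:262]=0;k[362:]=0;k[:,:296]=0;k[:,352:]=0
v,u=np.where(k); X=onz(f,np.c_[u,v],34); 
vv=np.arange(265,345,10); e=[(u[v==r].min(),u[v==r].max()) for r in vv]; print(e)
L=onz(f,[(a,r) for (a,b),r in zip(e,vv)],34);R=onz(f,[(b+1,r) for (a,b),r in zip(e,vv)],34); M=(L+R)/2; print('w',np.linalg.norm(L-R,axis=1).round(1)); pf=np.polyfit(M[:,0],M[:,1],1); print('yaw',np.degrees(np.arctan(pf[0])),'y at 543',np.polyval(pf,543))
print('tab end',onz(f,[(325,366),(325,349)],34))
# groove edges: y profile at row 300 and 340
for r in (290,340): print(r,im[r,225:425:2].mean(1).astype(int))
E
```

```text
[[424.5 168.3  68. ]
 [411.1 357.4  68. ]
 [488.6 172.6  68. ]
 [476.6 363.4  68. ]]
yaw 4.046579934704164 mid [417.78260481 262.84824688  68.        ] w 189.48149095258643
yaw 3.5894481697793337 mid [482.58286663 268.00199986  68.        ] w 191.2016832938263
[(np.int64(310), np.int64(334)), (np.int64(311), np.int64(334)), (np.int64(311), np.int64(334)), (np.int64(311), np.int64(335)), (np.int64(311), np.int64(335)), (np.int64(312), np.int64(335)), (np.int64(312), np.int64(334)), (np.int64(312), np.int64(334))]
w [23.5 22.7 22.9 24.1 24.3 23.6 22.8 23. ]
yaw 4.202675316356744 y at 543 272.17835775628794
tab end [[618.08630525 278.44876237  34.        ]
 [597.57172941 277.18015845  34.        ]]
290 [101  98  97  82  62  63  65  61  62  64  60  63  61  60  63  58  45  51
  52  48  53  48  48  68  74  73  75  73  74  73  71  81  88  84  83  81
  87  86  84  86  83  63  52 185 203 204 204 204 203 204 203 203 204 204
 204 148  49  61  66  82  85  84  86  84  85  85  78  58  68  83  86  87
  86  87  87  87  87  88  87  87  86  76  82  91  91  87  87  87  89  87
  79  74  78  76  83 139 140 141 141 142]
340 [109  98  98  93  90  87  56  47  54  52  51  50  53  53  48  51  48  48
  45  49  51  52  49  50  49  69  77  74  74  74  75  76  73  74  75  73
  77  72  70  72  71  71  53  96 185 184 184 184 184 185 185 185 184 184
 184 140  49  51  71  74  72  75  73  72  74  72  53  55  72  75  74  74
  75  77  74  73  72  75  75  72  75  72  78  76  86  85  84  87  90  74
  72  75  73 132 139 139 140 141 143 200]
```

>>> drive_tool(targets=[[[-5, 0.2, 0, 0, 0, -0.015, 0.2], [-10.1, 0.3, 3, 0, 0, -0.015, 0.4], [-10.1, 0.3, 8, 0, 0, -0.015, 0.4], [-10.1, 0.3, 13, 0, 0, -0.015, 0.4], [-10.1, 0.3, 17, 0, 0, -0.015, 0.4]]])

```text
time: 7.95
position: [544.2, 271.3, 74.7]
orientation: [0.112, -3.139, 0.0]
contact_force: [0.5, 0.6, -0.6]
width: 51.4
gripper_force: 0.0
```

>>> drive_tool(targets=[[[0, 0, 0, 0, 0, 0, 0.4], [0, 0, 0, 0, 0, 0, 0.4], [0, 0, 0, 0, 0, 0, 0.4]]])

```text
time: 8.25
position: [546.2, 272.1, 80.9]
orientation: [-0.11, 3.135, 0.001]
contact_force: [0.1, -0.6, 1.3]
width: 51.3
gripper_force: 0.0
```

```bash
python3 - <<'E'
from h import *; import pickle
f=snap('wrist','w4')
go(((545,272.3,46),184.2))
E
```

```text
at [546.5 272.2  81. ] yaw -176.0 z [ 0.005  0.001 -1.   ] t 8.3 F [-0.4 -1.  -0. ] w 51.3
(545, 272.3, 46) -175.8 [ 0.14  0.02  3.5   0.    0.   -0.  ]
```

View pics/w4.png

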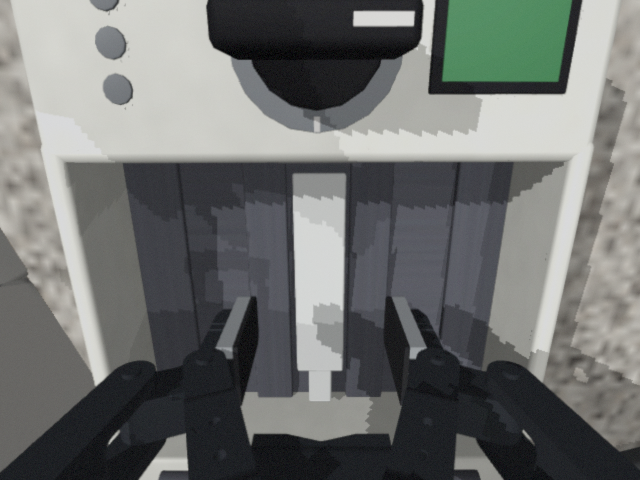

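The strip is centred between the pads at column 320. Descending and gripping.

>>> drive_tool(targets=[[[0.1, 0, 2, 0, 0, 0, 0.4], [0.1, 0, 3.4, 0, 0, 0, 0.4], [0.1, 0, 3.4, 0, 0, 0, 0.4], [0.1, 0, 3.4, 0, 0, 0, 0.4], [0.1, 0, 3.4, 0, 0, 0, 0.5]]])

```text
time: 8.8
position: [544.1, 271.7, 44.5]
orientation: [-0.109, 3.138, 0.0]
contact_force: [0.4, -0.3, 0.3]
width: 42.9
gripper_force: 0.0
```

>>> drive_tool(targets=[[[0, 0, 0, 0, 0, 0, 1], [0, 0, 0, 0, 0, 0, 1], [0, 0, 0, 0, 0, 0, 1], [0, 0, 0, 0, 0, 0, 1], [0, 0, 0, 0, 0, 0, 1]]])

```text
time: 9.3
position: [544.1, 271.7, 44.4]
orientation: [-0.109, 3.138, 0.0]
contact_force: [-1.7, 0.1, 5.4]
width: 21.5
gripper_force: 58.5
```

>>> drive_tool(targets=[[[0, 0, -1, 0, 0, 0, 1], [0, 0, -4, 0, 0, 0, 1], [0, 0, -9, 0, 0, 0, 1], [0, 0, -14, 0, 0, 0, 1], [0, 0, -19, 0, 0, 0, 1]]])

```text
time: 9.8
position: [542.9, 271.4, 235.8]
orientation: [-0.109, 3.14, -0.0]
contact_force: [1.7, 0.3, 0.2]
width: 21.6
gripper_force: 58.9
```

>>> drive_tool(targets=[[[0, -1, -3.5, 0, 0, 0.05, 1], [-1, -6, -3.5, 0, 0, 0.1, 1], [-2, -11, -3.5, 0, 0, 0.12, 1], [-3, -16, -3.5, 0, 0, 0.12, 1], [-3, -20, -3.5, 0, 0, 0.12, 1]]])

```text
time: 10.3
position: [587.6, 71.7, 268.7]
orientation: [0.081, 3.14, -0.001]
contact_force: [0.6, -0.1, -0.1]
width: 21.5
gripper_force: 58.9
```

>>> drive_tool(targets=[[[-1, -5, 0, 0, 0, 0, 1], [-1, -10, 0, 0, 0, 0, 1], [-1, -15, 0, 0, 0, 0, 1], [-1, -19, 0, 0, 0, 0, 1], [-1, -19, 0, 0, 0, 0, 1]]])

```text
time: 10.8
position: [586.8, -121.0, 268.4]
orientation: [-0.088, -3.14, 0.002]
contact_force: [0.7, 0.5, -0.8]
width: 21.3
gripper_force: 58.9
```

>>> drive_tool(targets=[[[0, 0, 0, 0, 0, 0, 1], [0, 0, 0, 0, 0, 0, 1]]])

```text
time: 11.0
position: [587.5, -115.3, 268.7]
orientation: [0.079, 3.14, 0.0]
contact_force: [0.6, 0.7, -0.2]
width: 21.4
gripper_force: 58.9
```

```bash
python3 - <<'E'
from h import *; import pickle
f=snap('wrist','w5'); pickle.dump(f,open('w5.pkl','wb'))
go(((600,-135,100),180))
E
```

```text
at [ 587.6 -115.   268.6] yaw 177.17 z [ 0.  0. -1.] t 11.05 F [ 0.3 -0.1  0.1] w 21.3
(600, -135, 100) 180 [-1.34 -1.94 16.86  0.    0.   -0.05]
```

View pics/w5.png

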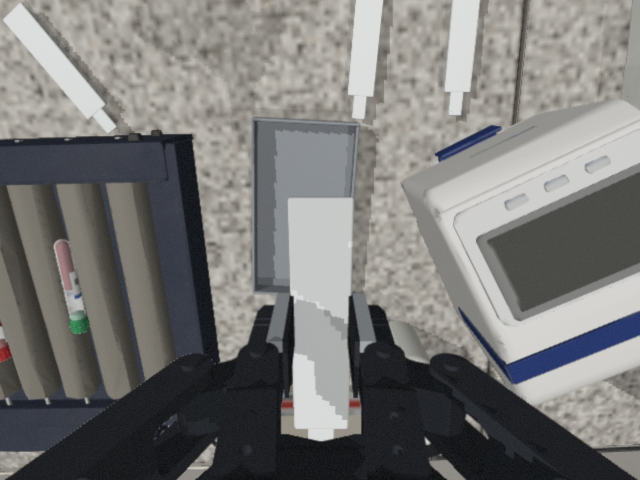

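The strip is held level and straight. The tray's rim corners are at (253,119), (359,123) and (254,292), with the roller device to the left of it.

```bash
python3 - <<'E'
from h import *; import pickle
f=pickle.load(open('w5.pkl','rb'))
c=onz(f,[(253,119),(359,123),(254,292)],22);print(c.round(1))
print('len',np.linalg.norm(c[1]-c[0]),np.linalg.norm(c[2]-c[0]))
e=c[1]-c[0]; ya=np.arctan2(-e[0],e[1]); a=np.array([np.cos(ya),np.sin(ya),0]); print('yaw',np.degrees(ya)); e2=c[2]-c[0]; print(np.degrees(np.arctan2(e2[1],e2[0])))
ctr=(c[0]+c[1])/2+90*a; print(ctr)
P=cloud(f); k=(P[...,1]<-190)&(P[...,1]>-300)&(P[...,0]>520)&(P[...,0]<720); print('roller maxz',np.nanmax(P[k][:,2]),'y edge',np.nanmax(P[k&(P[...,2]>60)][:,1]))
E
```

```text
[[ 516.  -173.1   22. ]
 [ 524.4  -76.3   22. ]
 [ 690.8 -190.3   22. ]]
len 97.11366380777179 175.58435841654978
yaw -4.92797139891684
-5.605763912742536
[ 609.84673577 -132.45698286   22.        ]
roller maxz 91.0551505806946 y edge -233.49818233548663
```

>>> drive_tool(targets=[[[-1.2, -1.5, 0, 0, 0, 0.04, 1], [-1.2, -1.5, 5, 0, 0, 0.04, 1], [-1.2, -1.5, 10, 0, 0, 0.04, 1], [-1.2, -1.5, 15, 0, 0, 0.04, 1], [-1.2, -1.5, 19, 0, 0, 0.04, 1]]])

```text
time: 11.55
position: [597.9, -129.8, 75.5]
orientation: [-0.139, -3.137, -0.001]
contact_force: [0.4, 0.4, 0.2]
width: 22.1
gripper_force: 43.9
```

>>> drive_tool(targets=[[[0, 0, 1, 0, 0, 0, 1], [0, 0, 1, 0, 0, 0, 1], [0, 0, 1, 0, 0, 0, 1]]])

```text
time: 11.85
position: [600.2, -131.8, 71.0]
orientation: [0.141, 3.135, -0.002]
contact_force: [0.1, 0.2, 0.5]
width: 21.4
gripper_force: 58.7
```

```bash
python3 -c "
from h import *
go(((599,-131,26.5),174.8))"
```

```text
at [ 600.2 -131.8   71. ] yaw 174.85 z [ 0.003 -0.001 -1.   ] t 11.85 F [0.1 0.2 0.5] w 21.4
(599, -131, 26.5) 174.8 [0.12 0.07 4.45 0.   0.   0.  ]
```

>>> drive_tool(targets=[[[0.1, 0, 2, 0, 0, 0, 1], [0.1, 0, 3.5, 0, 0, 0, 1], [0.1, 0, 4.2, 0, 0, 0, 1], [0.1, 0, 4.2, 0, 0, 0, 1], [0.1, 0, 4.2, 0, 0, 0, 1]]])

```text
time: 12.35
position: [598.1, -131.9, 27.1]
orientation: [0.143, 3.138, -0.001]
contact_force: [0.8, -0.7, -0.3]
width: 21.4
gripper_force: 58.9
```

```bash
python3 -c "
from h import *
go(((599,-131,26.5),174.8)); f=snap('wrist','w6')"
```

```text
at [ 598.1 -131.9   27.1] yaw 174.8 z [ 0.001 -0.    -1.   ] t 12.35 F [ 0.8 -0.7 -0.3] w 21.4
(599, -131, 26.5) 174.8 [-0.08  0.09  0.06  0.    0.   -0.  ]
```

View pics/w6.png

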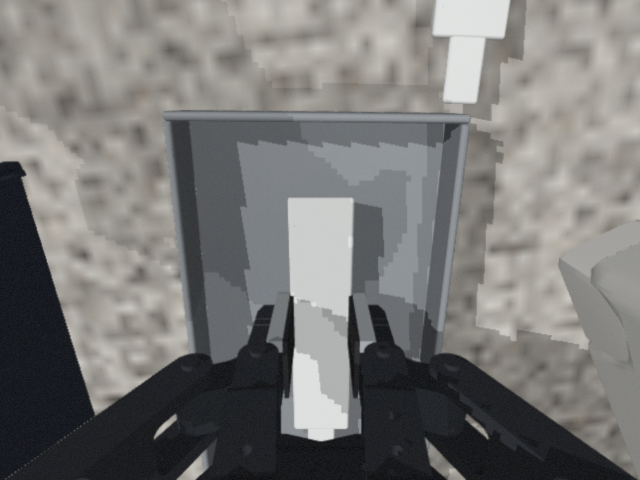

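>>> drive_tool(targets=[[[0, 0, 0.1, 0, 0, 0, 0.6], [0, 0, 0.1, 0, 0, 0, 0.4], [0, 0, 0.1, 0, 0, 0, 0.4], [0, 0, -2, 0, 0, 0, 0.4], [0, 0, -7, 0, 0, 0, 0.4]]])

```text
time: 12.9
position: [594.7, -130.4, 92.4]
orientation: [-0.142, -3.131, -0.005]
contact_force: [1.0, 0.5, 0.0]
width: 51.5
gripper_force: 0.0
```

>>> drive_tool(targets=[[[0, 0, -5, 0, 0, 0, 0.4], [5, 1.5, -10, 0, 0, 0, 0.4], [10, 3, -12, 0, 0, 0, 0.4], [15, 5, -12, 0, 0, 0, 0.4], [15, 5, -12, 0, 0, 0, 0.4]]])

```text
time: 13.4
position: [451.1, -67.2, 217.7]
orientation: [0.142, 3.137, -0.001]
contact_force: [1.7, 0.2, 0.7]
width: 51.2
gripper_force: 0.0
```

>>> drive_tool(targets=[[[0, 0, 0, 0, 0, 0, 0.4], [0, 0, 0, 0, 0, 0, 0.4]]])

```text
time: 13.6
position: [453.2, -68.4, 216.8]
orientation: [0.142, 3.137, -0.001]
contact_force: [0.6, -0.5, -0.2]
width: 51.5
gripper_force: 0.0
```

```bash
cat >> h.py <<'E'
def strips(f,z=12,lo=190):
    hsv=cv2.cvtColor(f['image'],cv2.COLOR_RGB2HSV); P=cloud(f)
    k=((hsv[...,2]>lo)&(hsv[...,1]<30)).astype(np.uint8); k=cv2.morphologyEx(k,cv2.MORPH_OPEN,np.ones((3,3),np.uint8))
    n,l,s,c=cv2.connectedComponentsWithStats(k); out=[]
    for i in range(1,n):
        v,u=np.where(l==i)
        if s[i,4]<400: continue
        X=onz(f,np.c_[u,v],z)[:,:2].astype(np.float32); r=cv2.minAreaRect(X); a,b=sorted(r[1])
        if not(15<a<32 and 70<b<140): continue
        bp=cv2.boxPoints(r); e1,e2=bp[1]-bp[0],bp[2]-bp[1]; e=e1 if np.linalg.norm(e1)>np.linalg.norm(e2) else e2
        e=e/np.linalg.norm(e); e=e if e[0]>0 else -e
        o=np.array(r[0]); t=(X-o)@e; n_=np.array([-e[1],e[0]]); w=(X-o)@n_
        # refine axis with line through body edges
        bins=[(a_,w[(t>=a_)&(t<a_+6)]) for a_ in np.arange(-b/2+4,b/2-8,6)]
        B=[(a_+3,(q.min()+q.max())/2,q.max()-q.min()) for a_,q in bins if len(q)>3]
        B=np.array(B); body=B[B[:,2]>18]; pf=np.polyfit(body[:,0],body[:,1],1); ang=np.degrees(np.arctan2(e[1],e[0])+np.arctan(pf[0])); 
        tab=B[(B[:,2]<17)][:,0]; m=P[...,2][l==i]
        print('strip px',c[i].round(),'n',s[i,4],'ctr',(o+n_*np.polyval(pf,0)).round(1),'yaw',round(ang,1),'LxW',round(b,1),body[:,2].mean().round(1),'tab at t',tab.mean().round() if len(tab) else None,'z',np.nanmedian(m).round(1), 'ends',(o+e*t.min()).round(),(o+e*t.max()).round(),'v',v.min(),v.max(),'u',u.min(),u.max())
E
python3 -c "
from h import *
f=snap('wrist','w7'); strips(f); go(((447,-67,80),176))"
```

```text
strip px [420. 190.] n 3384 ctr [458.3  17.4] yaw -2.8 LxW 122.9 22.2 tab at t 51.0 z 11.1 ends [397.  20.] [520.  14.] v 126 265 u 406 436
strip px [320. 198.] n 3268 ctr [457.6 -68.7] yaw -6.8 LxW 122.6 21.7 tab at t 51.0 z 11.1 ends [397. -62.] [519. -76.] v 135 272 u 307 335
strip px [ 31. 254.] n 1727 ctr [ 480.1 -334.5] yaw 32.2 LxW 90.3 21.4 tab at t 16.0 z 10.7 ends [ 442. -358.] [ 519. -311.] v 213 293 u 0 73
strip px [270. 356.] n 2046 ctr [ 612.1 -132.6] yaw -5.7 LxW 122.3 20.8 tab at t 51.0 z 13.7 ends [ 551. -127.] [ 673. -138.] v 308 411 u 259 282
at [453.4 -68.6 216.4] yaw 174.79 z [ 0.001 -0.001 -1.   ] t 13.65 F [0.5 0.  0.9] w 51.4
(447, -67, 80) 176 [ 0.65  0.1  13.64  0.    0.   -0.02]
```

>>> drive_tool(targets=[[[0.6, 0.1, 4, 0, 0, 0.028, 0.4], [0.6, 0.1, 9, 0, 0, 0.028, 0.4], [0.6, 0.1, 14, 0, 0, 0.028, 0.4], [0.6, 0.1, 17, 0, 0, 0.028, 0.4], [0.6, 0.1, 17, 0, 0, 0.028, 0.4]]])

```text
time: 14.15
position: [444.1, -65.6, 41.4]
orientation: [-0.187, -3.128, -0.005]
contact_force: [-1.1, -0.2, 0.4]
width: 51.3
gripper_force: 0.0
```

>>> drive_tool(targets=[[[0, 0, 1, 0, 0, 0, 0.4], [0, 0, 1.8, 0, 0, 0, 0.4], [0, 0, 1.8, 0, 0, 0, 0.4]]])

```text
time: 14.45
position: [447.5, -67.0, 28.6]
orientation: [0.187, 3.136, -0.001]
contact_force: [-0.2, 0.4, 0.5]
width: 51.0
gripper_force: 0.0
```

```bash
python3 -c "
from h import *
go(((447.7,-67.5,22),173.2)); f=snap('wrist','w8'); strips(f)"
```

```text
at [447.5 -67.   28.6] yaw 173.19 z [ 0.001 -0.    -1.   ] t 14.45 F [-0.2  0.4  0.5] w 51.0
(447.7, -67.5, 22) 173.2 [-0.03 -0.05  0.66  0.    0.   -0.  ]
strip px [533. 248.] n 9772 ctr [434.7  18.1] yaw -2.9 LxW 75.4 22.7 tab at t None z 11.0 ends [397.  20.] [472.  16.] v 165 343 u 497 572
```

>>> drive_tool(targets=[[[0, 0, 0.6, 0, 0, 0, 0.4], [0, 0, 0.6, 0, 0, 0, 0.7], [0, 0, 0.6, 0, 0, 0, 1], [0, 0, 0.6, 0, 0, 0, 1], [0, 0, 0.6, 0, 0, 0, 1]]])

```text
time: 15.0
position: [447.3, -66.9, 22.8]
orientation: [0.186, 3.135, -0.001]
contact_force: [-1.6, 0.4, 5.2]
width: 21.4
gripper_force: 58.8
```

>>> drive_tool(targets=[[[0, 0, 0, 0, 0, 0, 1], [0, 0, 0, 0, 0, 0, 1], [0, 0, -3, 0, 0, 0, 1], [0, 0, -8, 0, 0, 0, 1], [0, 0, -13, 0, 0, 0, 1]]])

```text
time: 15.5
position: [446.1, -66.3, 153.1]
orientation: [-0.186, -3.134, -0.001]
contact_force: [1.1, 0.7, -1.0]
width: 20.9
gripper_force: 59.1
```

>>> drive_tool(targets=[[[0, 0, -5, 0, 0, 0, 1], [0, 1, -9.5, 0, 0, 0, 1], [0, 6, -9.5, 0, 0, 0, 1], [-0.5, 11, -9.5, 0, 0, 0, 1], [-1.5, 15, -9.5, 0, 0, 0, 1]]])

```text
time: 16.0
position: [479.8, 82.5, 247.8]
orientation: [0.187, 3.135, 0.0]
contact_force: [1.4, -1.2, 0.1]
width: 21.3
gripper_force: 59.1
```

>>> drive_tool(targets=[[[-1.5, 5, 0, 0, 0, -0.1, 1], [-3.5, 10, 0, 0, 0, -0.19, 1], [-5, 14.8, 0, 0, 0, -0.19, 1], [-5, 14.8, 0, 0, 0, -0.19, 1], [-5, 14.8, 0, 0, 0, -0.19, 1]]])

```text
time: 16.5
position: [546.7, 222.6, 246.1]
orientation: [0.115, -3.138, 0.001]
contact_force: [-0.4, -0.3, -0.6]
width: 21.3
gripper_force: 59.1
```

>>> drive_tool(targets=[[[0, 0, 0, 0, 0, 0, 1], [0, 0, 0, 0, 0, 0, 1]]])

```text
time: 16.7
position: [546.7, 220.2, 247.7]
orientation: [-0.11, 3.139, -0.0]
contact_force: [-0.3, -0.8, 0.0]
width: 21.5
gripper_force: 59.1
```

```bash
python3 -c "
from h import *
go(((546.6,221.7,80),184.1)); f=snap('wrist','w9')
import pickle; pickle.dump(f,open('w9.pkl','wb'))"
```

```text
at [546.7 220.2 247.7] yaw -176.0 z [ 0.001 -0.    -1.   ] t 16.7 F [-0.3 -0.8  0. ] w 21.5
(546.6, 221.7, 80) -175.9 [ 0.    0.15 16.77  0.    0.   -0.  ]
```

View pics/w9.png

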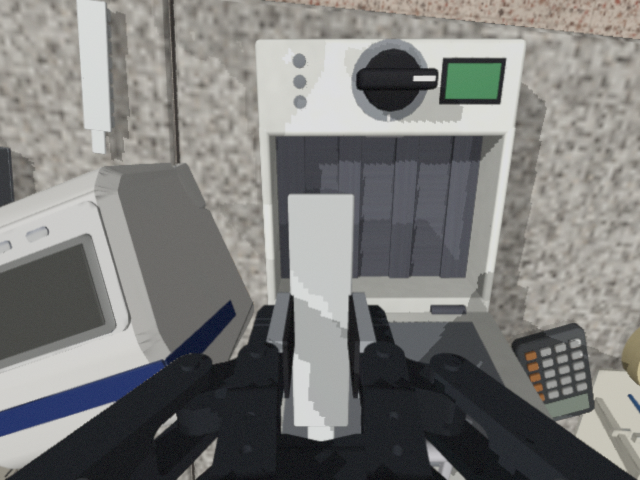

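The strip is held straight over the right groove. The chamber's back floor corners are at (283,278) and (467,278), and the handle is still off.

```bash
python3 - <<'E'
from h import *; import pickle
f=pickle.load(open('w9.pkl','rb'))
c=onz(f,[(283,278),(467,278)],27); print(c.round(1),c.mean(0).round(1))
c=onz(f,[(271,135),(501,135)],68); print(c.round(1),c.mean(0).round(1))
g=f['image'].mean(2).astype(int)
for r in (170,250): print(r,[(c,g[r,c]) for c in range(355,485,3)])
O=np.array([553,272.3,0]);a=np.radians(4.1);x=np.array([np.cos(a),np.sin(a),0]);y=np.array([-x[1],x[0],0])
# predicted groove edges/walls at x'=-50 and 40
for yy,z in((-65,27),(-35,27),(-15,27),(15,27),(35,27),(65,27)):
    print(yy,proj(f,[O+x*xx+y*yy+[0,0,z] for xx in (-40,40)]).round().tolist())
E
```

```text
[[627.8 189.9  27. ]
 [615.4 368.1  27. ]] [621.6 279.   27. ]
[[490.4 179.   68. ]
 [478.  353.5  68. ]] [484.2 266.2  68. ]
170 [(355, np.int64(94)), (358, np.int64(93)), (361, np.int64(74)), (364, np.int64(93)), (367, np.int64(93)), (370, np.int64(93)), (373, np.int64(93)), (376, np.int64(91)), (379, np.int64(93)), (382, np.int64(92)), (385, np.int64(92)), (388, np.int64(95)), (391, np.int64(93)), (394, np.int64(69)), (397, np.int64(97)), (400, np.int64(94)), (403, np.int64(94)), (406, np.int64(96)), (409, np.int64(95)), (412, np.int64(95)), (415, np.int64(93)), (418, np.int64(69)), (421, np.int64(95)), (424, np.int64(92)), (427, np.int64(94)), (430, np.int64(95)), (433, np.int64(95)), (436, np.int64(94)), (439, np.int64(96)), (442, np.int64(96)), (445, np.int64(95)), (448, np.int64(82)), (451, np.int64(90)), (454, np.int64(98)), (457, np.int64(97)), (460, np.int64(97)), (463, np.int64(94)), (466, np.int64(98)), (469, np.int64(85)), (472, np.int64(82)), (475, np.int64(84)), (478, np.int64(106)), (481, np.int64(149)), (484, np.int64(149))]
250 [(355, np.int64(78)), (358, np.int64(6
[... 411 characters left out ...]
p.int64(81)), (421, np.int64(83)), (424, np.int64(83)), (427, np.int64(85)), (430, np.int64(85)), (433, np.int64(84)), (436, np.int64(83)), (439, np.int64(85)), (442, np.int64(61)), (445, np.int64(84)), (448, np.int64(87)), (451, np.int64(98)), (454, np.int64(94)), (457, np.int64(96)), (460, np.int64(86)), (463, np.int64(83)), (466, np.int64(82)), (469, np.int64(147)), (472, np.int64(150)), (475, np.int64(152)), (478, np.int64(152)), (481, np.int64(153)), (484, np.int64(151))]
-65 [[305.0, 165.0], [306.0, 250.0]]
-35 [[339.0, 165.0], [338.0, 250.0]]
-15 [[361.0, 165.0], [359.0, 250.0]]
15 [[395.0, 165.0], [390.0, 250.0]]
35 [[418.0, 165.0], [411.0, 250.0]]
65 [[452.0, 165.0], [443.0, 250.0]]
```

>>> drive_tool(targets=[[[0, 0.15, 4, 0, 0, 0, 1], [0, 0.15, 9, 0, 0, 0, 1], [0, 0.15, 14, 0, 0, 0, 1], [0, 0.15, 18, 0, 0, 0, 1], [0, 0.15, 18, 0, 0, 0, 1]]])

```text
time: 17.25
position: [542.5, 221.2, 61.6]
orientation: [0.109, -3.13, 0.002]
contact_force: [-0.8, -0.1, -0.1]
width: 21.3
gripper_force: 59.1
```

>>> drive_tool(targets=[[[0, 0, 0, 0, 0, 0, 1], [0, 0, 0, 0, 0, 0, 1], [0, 0, 0, 0, 0, 0, 1]]])

```text
time: 17.55
position: [548.7, 223.1, 70.4]
orientation: [-0.111, 3.135, 0.001]
contact_force: [0.4, -0.1, -0.1]
width: 21.2
gripper_force: 59.1
```

```bash
python3 -c "
from h import *
go(((546.2,221.7,45.3),184.1))"
```

```text
at [548.7 223.1  70.4] yaw -175.94 z [ 0.005  0.001 -1.   ] t 17.55 F [ 0.4 -0.1 -0.1] w 21.2
(546.2, 221.7, 45.3) -175.9 [ 0.26 -0.12  2.51  0.    0.   -0.  ]
```

>>> drive_tool(targets=[[[0.1, -0.1, 0.8, 0, 0, 0, 1], [0.1, -0.1, 1.2, 0, 0, 0, 1], [0.1, -0.1, 1.2, 0, 0, 0, 1], [0.1, -0.1, 1.2, 0, 0, 0, 1], [0.1, -0.1, 1.2, 0, 0, 0, 1]]])

```text
time: 18.05
position: [545.9, 221.9, 55.3]
orientation: [-0.112, 3.14, -0.0]
contact_force: [-0.5, 0.2, 0.3]
width: 21.3
gripper_force: 59.1
```

```bash
python3 -c "
from h import *
go(((546.2,221.7,45.3),184.1))"
```

```text
at [545.9 221.9  55.3] yaw -175.92 z [ 0. -0. -1.] t 18.05 F [-0.5  0.2  0.3] w 21.3
(546.2, 221.7, 45.3) -175.9 [-0.03 -0.02  1.    0.    0.   -0.  ]
```

>>> drive_tool(targets=[[[0, 0, 0.5, 0, 0, 0, 1], [0, 0, 0.95, 0, 0, 0, 1], [0, 0, 0.95, 0, 0, 0, 1], [0, 0, 0.95, 0, 0, 0, 1], [0, 0, 0.95, 0, 0, 0, 1]]])

```text
time: 18.55
position: [545.7, 221.8, 45.7]
orientation: [0.112, -3.139, 0.0]
contact_force: [0.6, -0.3, -0.6]
width: 21.1
gripper_force: 59.1
```

>>> drive_tool(targets=[[[0, 0, 0, 0, 0, 0, 0.6], [0, 0, 0, 0, 0, 0, 0.6], [0, 0, 0, 0, 0, 0, 0.6], [0, 0, -2, 0, 0, 0, 0.6], [0, 0, -6, 0, 0, 0, 0.6]]])

```text
time: 19.05
position: [543.4, 221.4, 103.1]
orientation: [0.111, -3.134, 0.001]
contact_force: [0.5, 0.0, -0.8]
width: 34.6
gripper_force: 0.0
```

>>> drive_tool(targets=[[[0, 0, -5, 0, 0, 0, 0.6], [0, 0, -10, 0, 0, 0, 0.4], [3, 0, -14, 0, 0, 0, 0.4], [3, 0, -14, 0, 0, 0, 0.4], [3, 0, -14, 0, 0, 0, 0.4]]])

```text
time: 19.55
position: [516.3, 220.0, 247.3]
orientation: [-0.112, 3.137, 0.0]
contact_force: [0.9, 0.0, -0.8]
width: 51.4
gripper_force: 0.0
```

```bash
cat >> h.py <<'E'
def inc(X):
    a=np.radians(4.1); d=np.array(X)[:2]-[553,272.3]; return np.array([d@[np.cos(a),np.sin(a)],d@[-np.sin(a),np.cos(a)]]).round(1)
E
python3 -c "
from h import *
f=snap('wrist','w10'); strips(f,34,150); go(((448,18,240),177)); print(inc((556,222)))"
```

```text
strip px [320. 235.] n 3002 ctr [557.2 223.2] yaw 4.0 LxW 123.0 22.8 tab at t 50.0 z 33.1 ends [496. 219.] [619. 228.] v 177 303 u 307 333
at [516.  219.8 245.6] yaw -175.92 z [ 0. -0. -1.] t 19.6 F [ 0.8 -0.4  1.1] w 51.1
(448, 18, 240) -183 [  8.22 -19.64   0.56   0.     0.     0.12]
[ -0.6 -50.4]
```

Strip A lies in the right groove at incubator coordinates (0.7, -49.3), top 33 high. Next is the strip at (458,17).

>>> drive_tool(targets=[[[3, -4, 0, 0, 0, 0.06, 0.4], [6, -8, 0, 0, 0, 0.118, 0.4], [7.5, -12.5, 0, 0, 0, 0.118, 0.4], [7.5, -17.4, 0, 0, 0, 0.118, 0.4], [7.5, -20, 2, 0, 0, 0.118, 0.4]]])

```text
time: 20.1
position: [455.7, 11.9, 226.1]
orientation: [0.077, 3.139, -0.002]
contact_force: [1.2, 0.9, -0.6]
width: 51.0
gripper_force: 0.0
```

>>> drive_tool(targets=[[[0, 0, 1, 0, 0, 0, 0.4], [0, 0, 1, 0, 0, 0, 0.4], [0, 0, 1, 0, 0, 0, 0.4]]])

```text
time: 20.4
position: [455.0, 15.6, 215.2]
orientation: [-0.073, -3.139, -0.001]
contact_force: [-0.9, 0.6, 0.7]
width: 51.0
gripper_force: 0.0
```

```bash
python3 -c "
from h import *
f=snap('wrist','w11'); strips(f); go(((448.3,17.9,30),177.2))"
```

```text
strip px [322. 198.] n 3294 ctr [458.7  17.6] yaw -3.0 LxW 123.0 21.5 tab at t 51.0 z 11.1 ends [397.  21.] [520.  15.] v 135 273 u 310 336
at [455.3  15.7 215.7] yaw 177.38 z [-0.001  0.    -1.   ] t 20.45 F [ 0.9  0.6 -0.7] w 51.0
(448.3, 17.9, 30) 177.2 [ 0.7   0.18 18.57  0.    0.    0.  ]
```

>>> drive_tool(targets=[[[0.65, 0.2, 4, 0, 0, 0, 0.4], [0.65, 0.2, 9, 0, 0, 0, 0.4], [0.65, 0.2, 14, 0, 0, 0, 0.4], [0.65, 0.2, 17, 0, 0, 0, 0.4], [0.65, 0.2, 17, 0, 0, 0, 0.4]]])

```text
time: 20.95
position: [446.0, 18.9, 42.1]
orientation: [-0.071, -3.134, -0.002]
contact_force: [0.3, 0.5, -0.3]
width: 51.1
gripper_force: 0.0
```

>>> drive_tool(targets=[[[0, 0, 1, 0, 0, 0, 0.4], [0, 0, 1.7, 0, 0, 0, 0.4], [0, 0, 1.7, 0, 0, 0, 0.4]]])

```text
time: 21.25
position: [449.5, 17.2, 29.4]
orientation: [0.073, 3.14, -0.001]
contact_force: [-0.1, 0.0, 0.5]
width: 51.1
gripper_force: 0.0
```

```bash
python3 -c "
from h import *
go(((448.7,18.1,22.3),177))"
```

```text
at [449.5  17.2  29.4] yaw 177.34 z [ 0.001 -0.    -1.   ] t 21.25 F [-0.1  0.   0.5] w 51.1
(448.7, 18.1, 22.3) 177 [0.09 0.08 0.71 0.   0.   0.01]
```

>>> drive_tool(targets=[[[0.1, 0.1, 0.65, 0, 0, 0, 0.4], [0.1, 0.1, 0.65, 0, 0, 0, 0.7], [0.1, 0.1, 0.65, 0, 0, 0, 1], [0.1, 0.1, 0.65, 0, 0, 0, 1], [0.1, 0.1, 0.65, 0, 0, 0, 1]]])

```text
time: 21.75
position: [448.3, 18.2, 22.8]
orientation: [0.073, 3.14, -0.0]
contact_force: [-1.9, 0.8, 4.6]
width: 20.9
gripper_force: 58.8
```

>>> drive_tool(targets=[[[0, 0, 0, 0, 0, 0, 1], [0, 0, 0, 0, 0, 0, 1], [0, 0, -3, 0, 0, 0, 1], [0, 0, -8, 0, 0, 0, 1], [0, 0, -13, 0, 0, 0, 1]]])

```text
time: 22.25
position: [447.0, 18.5, 153.1]
orientation: [-0.074, -3.139, -0.0]
contact_force: [0.5, -0.0, 0.2]
width: 21.3
gripper_force: 59.1
```

>>> drive_tool(targets=[[[0, 0, -5, 0, 0, 0, 1], [0, 1, -9.5, 0, 0, 0, 1], [-0.5, 6, -9.5, 0, 0, 0, 1], [-1.5, 10.5, -9.5, 0, 0, 0, 1], [-3.5, 14, -9.5, 0, 0, 0, 1]]])

```text
time: 22.75
position: [489.5, 158.8, 248.0]
orientation: [0.073, 3.139, 0.0]
contact_force: [0.6, -1.5, 0.4]
width: 20.9
gripper_force: 59.1
```

>>> drive_tool(targets=[[[-1.5, 4, 0, 0, 0, -0.07, 1], [-3.5, 8, 0, 0, 0, -0.12, 1], [-4.5, 11.8, 0, 0, 0, -0.12, 1], [-4.5, 11.8, 4, 0, 0, -0.12, 1], [-4.5, 11.8, 9, 0, 0, -0.12, 1]]])

```text
time: 23.25
position: [541.9, 273.9, 158.1]
orientation: [-0.118, 3.135, 0.001]
contact_force: [0.7, 0.4, -0.9]
width: 21.2
gripper_force: 59.1
```

>>> drive_tool(targets=[[[0, 0, 0, 0, 0, 0, 1], [0, 0, 0, 0, 0, 0, 1], [0, 0, 0, 0, 0, 0, 1]]])

```text
time: 23.55
position: [541.4, 272.4, 160.6]
orientation: [-0.114, 3.136, 0.001]
contact_force: [-0.2, 0.1, -0.5]
width: 21.2
gripper_force: 59.1
```

```bash
python3 -c "
from h import *
go(((542.6,271.6,60),184.1))"
```

```text
at [541.4 272.4 160.6] yaw -175.83 z [ 0.004  0.001 -1.   ] t 23.55 F [-0.2  0.1 -0.5] w 21.2
(542.6, 271.6, 60) -175.9 [-0.11 -0.08 10.06  0.    0.    0.  ]
```

>>> drive_tool(targets=[[[-0.1, -0.1, 4, 0, 0, 0, 1], [-0.1, -0.1, 8, 0, 0, 0, 1], [-0.1, -0.1, 10.2, 0, 0, 0, 1], [-0.1, -0.1, 10.2, 0, 0, 0, 1], [-0.1, -0.1, 10.2, 0, 0, 0, 1]]])

```text
time: 24.05
position: [542.6, 271.5, 58.2]
orientation: [-0.114, 3.136, 0.001]
contact_force: [0.2, -0.1, 0.5]
width: 21.2
gripper_force: 59.1
```

>>> drive_tool(targets=[[[0, 0, 0, 0, 0, 0, 1], [0, 0, 0, 0, 0, 0, 1], [0, 0, 0, 0, 0, 0, 1]]])

```text
time: 24.35
position: [541.9, 271.5, 56.8]
orientation: [-0.115, 3.137, 0.001]
contact_force: [-0.6, -0.6, -0.5]
width: 21.0
gripper_force: 59.1
```

```bash
python3 -c "
from h import *
go(((542.6,271.6,45.3),184.1))"
```

```text
at [541.9 271.5  56.8] yaw -175.81 z [ 0.002  0.    -1.   ] t 24.35 F [-0.6 -0.6 -0.5] w 21.0
(542.6, 271.6, 45.3) -175.9 [-0.07  0.    1.15  0.    0.    0.  ]
```

>>> drive_tool(targets=[[[-0.1, 0, 0.6, 0, 0, 0, 1], [-0.1, 0, 1.1, 0, 0, 0, 1], [-0.1, 0, 1.1, 0, 0, 0, 1], [-0.1, 0, 1.1, 0, 0, 0, 1], [-0.1, 0, 1.1, 0, 0, 0, 1]]])

```text
time: 24.85
position: [542.4, 271.5, 44.8]
orientation: [-0.115, 3.139, 0.0]
contact_force: [-2.1, -0.1, 6.9]
width: 21.3
gripper_force: 59.8
```

>>> drive_tool(targets=[[[0, 0, 0, 0, 0, 0, 0.6], [0, 0, 0, 0, 0, 0, 0.6], [0, 0, 0, 0, 0, 0, 0.6], [0, 0, -2, 0, 0, 0, 0.6], [0, 0, -6, 0, 0, 0, 0.6]]])

```text
time: 25.35
position: [539.5, 270.7, 101.1]
orientation: [0.115, -3.133, 0.002]
contact_force: [0.4, 0.6, 1.1]
width: 33.9
gripper_force: 0.0
```

>>> drive_tool(targets=[[[0, 0, -5, 0, 0, 0, 0.6], [0, 0, -10, 0, 0, 0, 0.4], [3, 0, -14, 0, 0, 0, 0.4], [3, 0, -14, 0, 0, 0, 0.4], [3, 0, -14, 0, 0, 0, 0.4]]])

```text
time: 25.85
position: [512.4, 269.5, 245.5]
orientation: [-0.115, 3.137, 0.001]
contact_force: [0.4, 0.5, -0.6]
width: 51.5
gripper_force: 0.0
```

```bash
python3 -c "
from h import *
f=snap('wrist','w12'); strips(f,34,150); go(((455,0,250),184.2),((455,-180,250),198),((440,-335,230),212.4)); f=snap('side','s2'); strips(f)"
```

```text
strip px [266. 236.] n 3035 ctr [557.3 223.4] yaw 3.9 LxW 124.5 22.9 tab at t 50.0 z 33.0 ends [495. 219.] [619. 228.] v 177 305 u 251 280
strip px [320. 235.] n 3062 ctr [553.1 272.7] yaw 4.2 LxW 123.5 22.8 tab at t 50.0 z 33.1 ends [492. 268.] [615. 278.] v 177 304 u 307 333
at [512.1 269.2 243.8] yaw -175.8 z [-0. -0. -1.] t 25.9 F [ 0.3 -0.8 -0.7] w 50.9
(455, 0, 250) -175.8 [  7.67 -26.43  -0.62   0.     0.    -0.  ]
(455, -180, 250) -162 [  1.32 -17.95  -0.     0.     0.    -0.24]
(440, -335, 230) -147.6 [  6.22 -14.28   2.     0.     0.    -0.25]
strip px [265. 420.] n 596 ctr [ 442.4 -400.1] yaw 31.8 LxW 123.3 22.0 tab at t 50.0 z 11.6 ends [ 390. -433.] [ 495. -367.] v 402 437 u 239 295
```

Strip B lies in the middle groove at about (0, 0.4). The side view shows that strip C was knocked to (442,-400), yaw 31.8°. Going there.

>>> drive_tool(targets=[[[2, -4.4, 0, 0, 0, 0, 0.4], [4, -9, 0, 0, 0, 0, 0.4], [5.5, -13.8, 0, 0, 0, 0, 0.4], [6.5, -18.6, 0, 0, 0, 0, 0.4], [7, -23.5, 0, 0, 0, 0, 0.4]]])

```text
time: 26.45
position: [458.2, 28.2, 242.7]
orientation: [0.116, -3.137, -0.001]
contact_force: [1.8, -0.3, 0.1]
width: 51.4
gripper_force: 0.0
```

>>> drive_tool(targets=[[[0.5, -4.9, 0, 0, 0, -0.1, 0.4], [1, -9.8, 0, 0, 0, -0.2, 0.4], [1.5, -14.7, 0, 0, 0, -0.24, 0.4], [2, -19.6, 0, 0, 0, -0.24, 0.4], [2, -20.5, 0, 0, 0, -0.24, 0.4]]])

```text
time: 26.95
position: [453.4, -180.5, 242.0]
orientation: [0.482, -3.102, -0.002]
contact_force: [-0.6, 0.5, 0.6]
width: 51.6
gripper_force: 0.0
```

>>> drive_tool(targets=[[[2, -4.5, 0, 0, 0, -0.1, 0.4], [4, -9, 0, 0, 0, -0.2, 0.4], [6, -13.5, 1, 0, 0, -0.24, 0.4], [7.9, -18, 1.5, 0, 0, -0.24, 0.4], [7.9, -19.3, 1.5, 0, 0, -0.24, 0.4]]])

```text
time: 27.45
position: [437.0, -387.4, 225.8]
orientation: [0.852, -3.022, -0.005]
contact_force: [0.9, 1.7, 0.2]
width: 51.1
gripper_force: 0.0
```

>>> drive_tool(targets=[[[0, 0, 1, 0, 0, 0, 0.4], [0, 0, 1, 0, 0, 0, 0.4], [0, 0, 1, 0, 0, 0, 0.4]]])

```text
time: 27.75
position: [438.9, -382.5, 218.4]
orientation: [0.86, -3.021, -0.003]
contact_force: [0.2, 0.8, 0.4]
width: 50.9
gripper_force: 0.0
```

```bash
python3 -c "
from h import *
f=snap('wrist','w13'); strips(f); go(((434,-405.3,30),211.8))"
```

```text
strip px [300. 188.] n 3596 ctr [ 444.8 -399.3] yaw 32.0 LxW 124.0 24.1 tab at t 50.0 z 11.1 ends [ 394. -435.] [ 499. -369.] v 124 264 u 277 314
at [ 439.1 -382.7  219.1] yaw -148.22 z [-0.     0.001 -1.   ] t 27.8 F [-0.3 -0.6  0.5] w 51.5
(434, -405.3, 30) -148.2 [ 1.62 -1.65 18.91  0.    0.   -0.  ]
```

>>> drive_tool(targets=[[[1.5, -1.7, 3, 0, 0, 0, 0.4], [1.5, -1.7, 8, 0, 0, 0, 0.4], [1.5, -1.7, 12, 0, 0, 0, 0.4], [1.5, -1.7, 12, 0, 0, 0, 0.4], [1.5, -1.7, 12, 0, 0, 0, 0.4]]])

```text
time: 28.3
position: [435.2, -405.8, 100.5]
orientation: [0.859, -3.022, -0.0]
contact_force: [-0.2, -1.3, 1.0]
width: 51.2
gripper_force: 0.0
```

>>> drive_tool(targets=[[[0, 0, 0, 0, 0, 0, 0.4], [0, 0, 0, 0, 0, 0, 0.4], [0, 0, 0, 0, 0, 0, 0.4]]])

```text
time: 28.6
position: [435.7, -407.4, 101.4]
orientation: [-0.858, 3.021, -0.005]
contact_force: [1.0, -0.5, -0.4]
width: 51.1
gripper_force: 0.0
```

```bash
python3 -c "
from h import *
f=snap('wrist','w14'); strips(f); strips(f,12,215); go(((435.5,-405.3,24),211.8))"
```

```text
strip px [325. 251.] n 6732 ctr [ 444.4 -398.7] yaw 31.7 LxW 122.9 22.1 tab at t 51.0 z 11.1 ends [ 392. -431.] [ 497. -366.] v 165 356 u 305 346
at [ 435.5 -407.2  100.9] yaw -148.3 z [ 0.001 -0.002 -1.   ] t 28.65 F [-0.6  0.2  0.6] w 51.4
(435.5, -405.3, 24) -148.2 [-0.1   0.16  7.69  0.    0.   -0.  ]
```

View pics/w14.png

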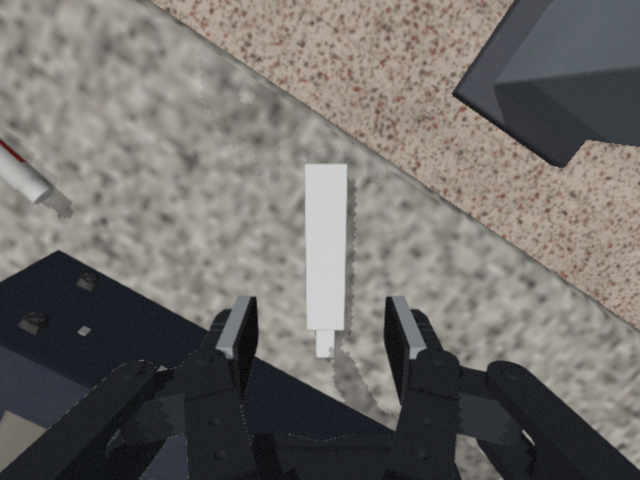

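The strip is centred at (325,250). The roller device's dark edge runs from (58,250) to (395,430), so I check clearance for the gripper body.

```bash
python3 -c "
from h import *; import pickle
f=pickle.load(open('w5.pkl','rb'))
P=cloud(f); k=(P[...,2]>40)&(P[...,1]<-200)&(P[...,0]<700); X=P[k]; print(len(X),np.nanmin(X[:,0])); r=cv2.minAreaRect(X[:,:2].astype(np.float32)); print(cv2.boxPoints(r).round())
P=cloud(pickle.load(open('side0.pkl','rb'))); k=(P[...,2]>40)&(P[...,2]<110)&(P[...,1]<-200)&(P[...,1]>-500)&(P[...,0]<600)&(P[...,0]>470); X=P[k]
for y in range(-480,-230,40):
  q=X[abs(X[:,1]-y)<10]; print(y,np.percentile(q[:,0],2).round(),q[:,2].max().round())
"
```

```text
33711 520.3378858734409
[[ 515. -424.]
 [ 700. -430.]
 [ 706. -239.]
 [ 521. -233.]]
-480 520.0 91.0
-440 521.0 93.0
-400 523.0 91.0
-360 523.0 92.0
-320 525.0 94.0
-280 525.0 92.0
-240 529.0 91.0
```

>>> drive_tool(targets=[[[-0.2, 0.2, 4, 0, 0, 0, 0.4], [-0.2, 0.2, 7.2, 0, 0, 0, 0.4], [-0.2, 0.2, 7.2, 0, 0, 0, 0.4], [-0.2, 0.2, 7.2, 0, 0, 0, 0.4], [-0.2, 0.2, 7.2, 0, 0, 0, 0.4]]])

```text
time: 29.15
position: [436.5, -405.0, 29.7]
orientation: [-0.858, 3.021, -0.005]
contact_force: [-0.2, -0.2, 1.5]
width: 50.9
gripper_force: 0.0
```

```bash
python3 -c "
from h import *
go(((435.9,-404,22.8),211.7))"
```

```text
at [ 436.5 -405.    29.7] yaw -148.31 z [ 0.002 -0.003 -1.   ] t 29.15 F [-0.2 -0.2  1.5] w 50.9
(435.9, -404, 22.8) -148.3 [-0.01  0.12  0.69  0.    0.   -0.  ]
```

>>> drive_tool(targets=[[[0, 0.1, 0.7, 0, 0, 0, 0.4], [0, 0.1, 0.7, 0, 0, 0, 0.7], [0, 0.1, 0.7, 0, 0, 0, 1], [0, 0.1, 0.7, 0, 0, 0, 1], [0, 0.1, 0.7, 0, 0, 0, 1]]])

```text
time: 29.65
position: [435.3, -403.3, 21.0]
orientation: [-0.858, 3.022, -0.001]
contact_force: [-2.0, 2.1, 5.2]
width: 21.4
gripper_force: 58.8
```

>>> drive_tool(targets=[[[0, 0, 0, 0, 0, 0, 1], [0, 0, 0, 0, 0, 0, 1], [0, 0, -3, 0, 0, 0, 1], [0, 0, -8, 0, 0, 0, 1], [0, 0, -13, 0, 0, 0, 1]]])

```text
time: 30.15
position: [434.5, -402.1, 150.8]
orientation: [0.858, -3.022, -0.003]
contact_force: [0.2, -0.9, -0.2]
width: 21.2
gripper_force: 59.0
```

>>> drive_tool(targets=[[[0, 0, -5, 0, 0, 0, 1], [0, 0, -9.5, 0, 0, 0, 1], [0, 0, -9.5, 0, 0, 0, 1]]])

```text
time: 30.45
position: [436.6, -405.0, 252.7]
orientation: [-0.857, 3.019, -0.015]
contact_force: [0.5, -0.3, -0.7]
width: 21.5
gripper_force: 59.0
```

```bash
python3 -c "
from h import *
go(((455,-180,247),198),((458,30,247),184.1),((470,240,247),184.1),((539.1,321.5,160),184.1))"
```

```text
at [ 436.6 -405.   252.7] yaw -148.31 z [ 0.006 -0.009 -1.   ] t 30.45 F [ 0.5 -0.3 -0.7] w 21.5
(455, -180, 247) -162 [-13.39  18.18   0.57   0.     0.     0.24]
(458, 30, 247) -175.9 [-6.77 19.88 -0.    0.    0.    0.24]
(470, 240, 247) -175.9 [-2.7  20.86 -0.    0.    0.   -0.  ]
(539.1, 321.5, 160) -175.9 [-7.48  7.64  8.7   0.    0.   -0.  ]
```

>>> drive_tool(targets=[[[-2.8, 3.8, 0, 0, 0, 0.08, 1], [-5.7, 7.8, 0, 0, 0, 0.16, 1], [-8.6, 11.8, 0, 0, 0, 0.24, 1], [-11.5, 15.8, 0, 0, 0, 0.24, 1], [-13.4, 18.2, 0, 0, 0, 0.24, 1]]])

```text
time: 30.95
position: [453.2, -174.7, 244.8]
orientation: [0.492, -3.103, -0.001]
contact_force: [-0.3, -0.5, 0.1]
width: 21.2
gripper_force: 59.1
```

>>> drive_tool(targets=[[[-1.4, 4.2, 0, 0, 0, 0.08, 1], [-2.8, 8.6, 0, 0, 0, 0.16, 1], [-4.2, 13, 0, 0, 0, 0.24, 1], [-5.6, 17.4, 0, 0, 0, 0.24, 1], [-6.8, 19.9, 0, 0, 0, 0.24, 1]]])

```text
time: 31.45
position: [456.2, 35.5, 244.9]
orientation: [0.117, -3.139, -0.001]
contact_force: [1.2, -0.3, -0.6]
width: 21.6
gripper_force: 59.1
```

>>> drive_tool(targets=[[[-0.3, 4.4, 0, 0, 0, 0, 1], [-0.6, 9, 0, 0, 0, 0, 1], [-1.2, 13.6, 0, 0, 0, 0, 1], [-2, 18.2, 0, 0, 0, 0, 1], [-2.7, 20.9, 0, 0, 0, 0, 1]]])

```text
time: 31.95
position: [467.9, 246.1, 244.5]
orientation: [0.118, -3.139, -0.0]
contact_force: [0.9, -1.1, 0.3]
width: 21.3
gripper_force: 59.1
```

>>> drive_tool(targets=[[[-3, 3, 0, 0, 0, 0, 1], [-6.5, 6.5, 0, 0, 0, 0, 1], [-7.5, 7.6, 2, 0, 0, 0, 1], [-7.5, 7.6, 6, 0, 0, 0, 1], [-7.5, 7.6, 9, 0, 0, 0, 1]]])

```text
time: 32.45
position: [537.3, 324.7, 151.9]
orientation: [0.116, -3.137, 0.001]
contact_force: [-0.6, -0.5, -0.1]
width: 21.5
gripper_force: 59.1
```

>>> drive_tool(targets=[[[0, 0, 0, 0, 0, 0, 1], [0, 0, 0, 0, 0, 0, 1], [0, 0, 0, 0, 0, 0, 1]]])

```text
time: 32.75
position: [538.7, 324.6, 157.6]
orientation: [-0.115, 3.137, 0.001]
contact_force: [-0.6, -0.7, 0.3]
width: 21.3
gripper_force: 59.1
```

```bash
python3 -c "
from h import *
go(((539.1,321.5,55),184.1))"
```

```text
at [538.7 324.6 157.6] yaw -175.81 z [ 0.003  0.001 -1.   ] t 32.75 F [-0.6 -0.7  0.3] w 21.3
(539.1, 321.5, 55) -175.9 [-0.02 -0.31 10.26  0.    0.    0.  ]
```

>>> drive_tool(targets=[[[0, -0.3, 4, 0, 0, 0, 1], [0, -0.3, 8, 0, 0, 0, 1], [0, -0.3, 10, 0, 0, 0, 1], [0, -0.3, 10, 0, 0, 0, 1], [0, -0.3, 10, 0, 0, 0, 1]]])

```text
time: 33.25
position: [539.2, 321.7, 57.6]
orientation: [-0.115, 3.137, 0.001]
contact_force: [0.4, 0.3, 0.7]
width: 21.3
gripper_force: 59.1
```

>>> drive_tool(targets=[[[0, 0, 0, 0, 0, 0, 1], [0, 0, 0, 0, 0, 0, 1], [0, 0, 0, 0, 0, 0, 1]]])

```text
time: 33.55
position: [538.8, 321.6, 56.7]
orientation: [-0.115, 3.138, 0.001]
contact_force: [0.8, 0.2, -0.4]
width: 21.5
gripper_force: 59.1
```

```bash
python3 -c "
from h import *
go(((539.1,321.5,43.5),184.1))"
```

```text
at [538.8 321.6  56.7] yaw -175.81 z [ 0.002  0.001 -1.   ] t 33.55 F [ 0.8  0.2 -0.4] w 21.5
(539.1, 321.5, 43.5) -175.9 [-0.03 -0.01  1.32  0.    0.    0.  ]
```

>>> drive_tool(targets=[[[0, 0, 0.6, 0, 0, 0, 1], [0, 0, 1.2, 0, 0, 0, 1], [0, 0, 1.2, 0, 0, 0, 1], [0, 0, 1.2, 0, 0, 0, 1], [0, 0, 1.2, 0, 0, 0, 1]]])

```text
time: 34.05
position: [538.3, 321.5, 44.3]
orientation: [-0.115, 3.138, 0.0]
contact_force: [-1.9, -0.8, 11.7]
width: 21.3
gripper_force: 65.4
```

>>> drive_tool(targets=[[[0, 0, 0, 0, 0, 0, 0.6], [0, 0, 0, 0, 0, 0, 0.6], [0, 0, 0, 0, 0, 0, 0.6], [0, 0, -2, 0, 0, 0, 0.6], [0, 0, -6, 0, 0, 0, 0.6]]])

```text
time: 34.55
position: [535.2, 320.4, 99.5]
orientation: [0.115, -3.132, 0.004]
contact_force: [0.4, 0.3, -0.4]
width: 33.9
gripper_force: 0.0
```

>>> drive_tool(targets=[[[0, 0, -5, 0, 0, 0, 0.6], [0, -2, -10, 0, 0, 0, 0.8], [3, -4, -14, 0, 0, 0, 1], [3, -5, -14, 0, 0, 0, 1], [3, -5, -14, 0, 0, 0, 1]]])

```text
time: 35.05
position: [512.2, 268.4, 244.6]
orientation: [-0.113, 3.137, 0.0]
contact_force: [-0.2, 0.0, -0.2]
width: 0.1
gripper_force: 0.0
```

```bash
python3 -c "
from h import *
f=snap('wrist','w15'); strips(f,34,150); go(((553,272,230),184.2)); f=snap('scene','s3');P=cloud(f); 
k=(P[...,2]>90)&(P[...,0]>590)&(P[...,0]<760)&(P[...,1]>165)&(P[...,1]<400);X=P[k];print(len(X))
for z in range(100,240,20):
  q=X[abs(X[:,2]-z)<6]; print(z,[np.percentile(q[:,i],[2,50,98]).round() for i in(0,1)] if len(q) else 0)
print(X[:,2].max())
"
```

```text
strip px [267. 236.] n 3047 ctr [557.  223.4] yaw 4.0 LxW 123.4 22.9 tab at t 50.0 z 33.0 ends [495. 219.] [619. 227.] v 178 305 u 252 281
strip px [321. 233.] n 2881 ctr [545.9 272.2] yaw 3.8 LxW 108.3 22.8 tab at t None z 33.1 ends [492. 268.] [600. 276.] v 178 291 u 308 335
strip px [ 30. 456.] n 1226 ctr [825.9 -33. ] yaw -54.4 LxW 129.3 23.2 tab at t -26.0 z 182.5 ends [783.  16.] [863. -86.] v 433 479 u 0 80
at [511.8 268.9 242.7] yaw -175.87 z [ 0.  0. -1.] t 35.1 F [ 0.3 -0.6 -1.3] w 0.0
(553, 272, 230) -175.8 [-4.13  0.01  1.27  0.    0.   -0.  ]
5647
100 [array([629., 634., 646.]), array([187., 297., 376.])]
120 [array([632., 637., 650.]), array([187., 297., 376.])]
140 [array([636., 641., 653.]), array([188., 295., 376.])]
160 [array([639., 644., 656.]), array([188., 294., 376.])]
180 [array([642., 647., 660.]), array([187., 298., 376.])]
200 [array([645., 650., 662.]), array([190., 313., 376.])]
220 [array([627., 657., 668.]), array([199., 291., 376.])]
230.46791717329535
```

View pics/w15.png

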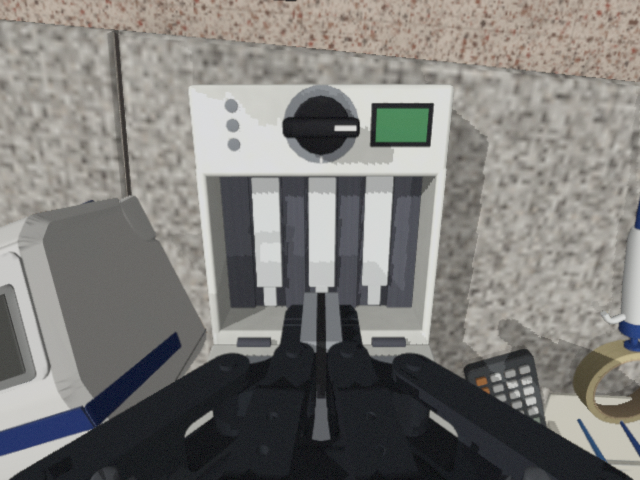

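All three strips lie in the grooves, with their tabs at (270,296), (320,290) and (374,296), and the handle is off. The lid leans back to about 1.73 rad. I'll reach behind it with closed fingers and sweep it down.

>>> drive_tool(targets=[[[0, -2, -4, 0, 0, 0, 1], [-3, -4.5, -4, 0, 0, 0, 1], [-8, -4.5, -4, 0, 0, 0, 1], [-13, -4.5, -4, 0, 0, 0, 1], [-17, -4.5, -4, 0, 0, 0, 1]]])

```text
time: 35.65
position: [682.0, 236.9, 280.1]
orientation: [0.115, -3.136, 0.0]
contact_force: [0.8, 0.8, 0.8]
width: 0.2
gripper_force: 0.0
```

>>> drive_tool(targets=[[[0, 0, 0, 0, 0, 0, 1], [0, 0, 0, 0, 0, 0, 1], [0, 0, 0, 0, 0, 0, 1]]])

```text
time: 35.95
position: [679.5, 237.1, 283.0]
orientation: [0.116, -3.138, 0.0]
contact_force: [0.8, -0.5, 0.1]
width: -0.2
gripper_force: 0.0
```

```bash
python3 -c "
from h import *; import pickle
go(((684,236.6,212),184.1)); print(inc(read_state()['position']),read_state()['q'].round(2))
f=snap('side','s4');P=cloud(f); 
k=(P[...,2]>90)&(P[...,0]>590)&(P[...,0]<760)&(P[...,1]>165)&(P[...,1]<400)
k2=(P[...,2]>215)&(P[...,2]<400)&(P[...,0]>600)&(P[...,1]>165);X=P[k2]
I=np.array([inc(p) for p in X]); h=X[:,2]
for a in range(215,300,8):
  q=I[(h>=a)&(h<a+8)]; print(a,len(q),q.min(0) if len(q) else '',q.max(0) if len(q) else '')
"
```

```text
at [679.5 237.1 283. ] yaw -175.77 z [-0.001 -0.    -1.   ] t 35.95 F [ 0.8 -0.5  0.1] w -0.2
(684, 236.6, 212) -175.9 [-0.45 -0.09  7.1   0.    0.    0.  ]
[123.6 -44.1] [0.15 0.53 0.66 1.71 0.   0.08]
215 483 [  71.  -135.9] [ 490.1 1156.2]
223 439 [  73.5 -134.6] [ 489.4 1121. ]
231 323 [ 245.1 -135.5] [ 483.6 1096.5]
239 306 [ 253.8 -135.6] [ 483.4 1079.2]
247 373 [ 252.  -133.9] [ 480.7 1046.8]
255 304 [ 256.7 -131.7] [ 481.8 1034.6]
263 233 [ 111.5 -135.2] [478.6 984.2]
271 284 [ 108.6 -135.4] [473.6 961.4]
279 326 [ 108.6 -135. ] [470.1 948.5]
287 329 [ 108.6 -135. ] [468.6 913.6]
295 297 [ 109.5 -132.6] [469.1 900.8]
```

>>> drive_tool(targets=[[[-1.2, 0, 0, 0, 0, 0, 1], [-1.2, 0, 0, 0, 0, 0, 1], [-1.2, 0, 2, 0, 0, 0, 1], [-1.2, 0, 4, 0, 0, 0, 1], [-1.2, 0, 7, 0, 0, 0, 1]]])

```text
time: 36.5
position: [692.1, 237.8, 215.9]
orientation: [-0.115, 3.135, 0.001]
contact_force: [0.7, 0.2, -0.1]
width: -0.2
gripper_force: 0.0
```

>>> drive_tool(targets=[[[0, 0, 0, 0, 0, 0, 1], [0, 0, 0, 0, 0, 0, 1]]])

```text
time: 36.7
position: [691.4, 237.5, 214.8]
orientation: [0.115, -3.139, 0.0]
contact_force: [0.2, -0.4, 1.3]
width: 0.5
gripper_force: 0.0
```

```bash
python3 -c "
from h import *
go(); p=read_state()['position']; I=inc(p); print(I)
for th in (1.7,1.57,1.4,1.2,1.0,.8,.6,.45,.3,.2,.12):
  r=138; P=np.array([80-r*np.cos(th)+10*np.sin(th)+11,70+r*np.sin(th)+10*np.cos(th)+17]); print(th,P.round(),'tx,tz',(-(P[0]-I[0])/10).round(1),((p[2]-P[1])/10).round(1))
"
```

```text
at [691.4 237.5 214.8] yaw -175.79 z [-0. -0. -1.] t 36.7 F [ 0.2 -0.4  1.3] w 0.5
[135.5 -44.6]
1.7 [119. 223.] tx,tz 1.7 -0.8
1.57 [101. 225.] tx,tz 3.5 -1.0
1.4 [ 77. 225.] tx,tz 5.8 -1.0
1.2 [ 50. 219.] tx,tz 8.5 -0.4
1.0 [ 25. 209.] tx,tz 11.1 0.6
0.8 [  2. 193.] tx,tz 13.3 2.2
0.6 [-17. 173.] tx,tz 15.3 4.2
0.45 [-29. 156.] tx,tz 16.4 5.9
0.3 [-38. 137.] tx,tz 17.3 7.7
0.2 [-42. 124.] tx,tz 17.8 9.1
0.12 [-45. 113.] tx,tz 18.0 10.1
```

>>> drive_tool(targets=[[[1.7, 0, 0, 0, 0, 0, 1], [2.7, 0, -0.6, 0, 0, 0, 1], [3.7, 0, -0.9, 0, 0, 0, 1], [4.8, 0, -1, 0, 0, 0, 1], [6, 0, -1, 0, 0, 0, 1]]])

```text
time: 37.2
position: [633.3, 233.2, 227.1]
orientation: [-0.115, 3.134, 0.001]
contact_force: [2.0, 0.9, -1.2]
width: -0.1
gripper_force: 0.9
```

>>> drive_tool(targets=[[[1.3, 0, 0.3, 0, 0, 0, 1], [2.5, 0, 0.6, 0, 0, 0, 1], [3.8, 0, 1, 0, 0, 0, 1], [5.1, 0, 1.6, 0, 0, 0, 1], [5.1, 0, 1.6, 0, 0, 0, 1]]])

```text
time: 37.7
position: [581.3, 229.6, 210.2]
orientation: [-0.116, 3.137, 0.0]
contact_force: [1.0, 0.6, -0.0]
width: 0.0
gripper_force: 0.0
```

```bash
cat >> h.py <<'E'
def lid():
    go(); p=read_state()['position']; print(inc(p),p[2].round(1))
    f=grab_frame('side'); P=cloud(f); d=P.reshape(-1,3); d=d[np.isfinite(d[:,0])]; a=np.radians(4.1); X=d-[553,272.3,0]
    ix=X[:,0]*np.cos(a)+X[:,1]*np.sin(a); iy=-X[:,0]*np.sin(a)+X[:,1]*np.cos(a)
    hsv=cv2.cvtColor(f['image'],cv2.COLOR_RGB2HSV).reshape(-1,3)[np.isfinite(P.reshape(-1,3)[:,0])]
    m=(abs(iy-60)<35)&(ix>-110)&(ix<120)&(d[:,2]>72)&(d[:,2]<260)&(hsv[:,2]>140)&(hsv[:,1]<40)
    for x in range(-110,120,20):
        q=d[m&(abs(ix-x)<5),2]
        if len(q)>5: print(x,len(q),np.median(q).round(1),q.max().round(1))
E
python3 -c "
from h import *
lid()"
```

```text
at [581.3 229.6 210.2] yaw -175.78 z [ 0.003  0.    -1.   ] t 37.7 F [ 1.   0.6 -0. ] w 0.0
[ 25.1 -44.6] 210.2
```

>>> drive_tool(targets=[[[1.2, 0, 0.8, 0, 0, 0, 1], [2.3, 0, 1.7, 0, 0, 0, 1], [3.3, 0, 2.7, 0, 0, 0, 1], [4.2, 0, 3.7, 0, 0, 0, 1], [4.8, 0, 4.5, 0, 0, 0, 1]]])

```text
time: 38.25
position: [534.5, 225.9, 164.0]
orientation: [-0.115, 3.137, 0.0]
contact_force: [0.2, 0.0, 1.9]
width: -0.1
gripper_force: 0.5
```

>>> drive_tool(targets=[[[0.6, 0, 0.9, 0, 0, 0, 1], [1, 0, 1.8, 0, 0, 0, 1], [1.5, 0, 2.8, 0, 0, 0, 1], [1.7, 0, 3.6, 0, 0, 0, 1], [1.7, 0, 3.6, 0, 0, 0, 1]]])

```text
time: 38.75
position: [516.0, 224.4, 125.3]
orientation: [0.115, -3.138, 0.001]
contact_force: [0.1, -0.3, 0.9]
width: -0.0
gripper_force: 0.0
```

```bash
python3 -c "
from h import *
lid(); f=snap('scene','s5')"
```

```text
at [516.  224.4 125.3] yaw -175.81 z [-0.002 -0.    -1.   ] t 38.75 F [ 0.1 -0.3  0.9] w -0.0
[-40.3 -45.1] 125.3
-70 43 109.1 112.7
-50 9 107.4 109.4
-10 41 99.5 103.3
10 40 94.7 102.0
30 44 90.9 95.3
50 42 87.0 91.3
70 45 82.3 89.0
```

View pics/s5.png

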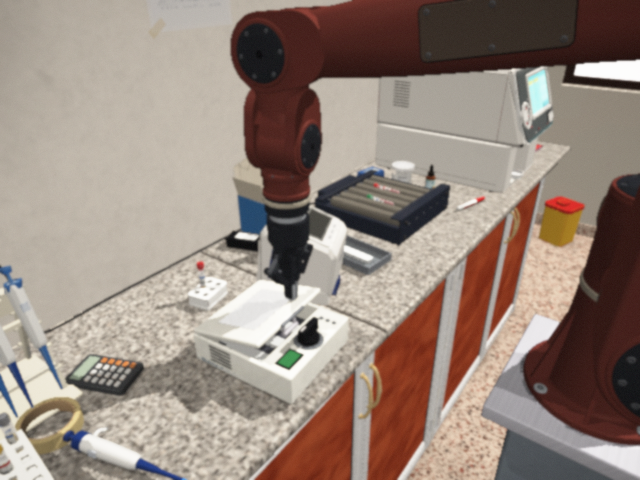

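The lid is down at about 0.2 rad, seen near (265,320). Now moving to the middle of its front edge to press.

>>> drive_tool(targets=[[[0, 0, -2, 0, 0, 0, 1], [1, 2, -2, 0, 0, 0, 1], [2, 4.4, -2, 0, 0, 0, 1], [2, 4.4, -2, 0, 0, 0, 1], [2, 4.4, 0, 0, 0, 0, 1]]])

```text
time: 39.35
position: [495.5, 267.9, 129.5]
orientation: [-0.117, 3.134, 0.001]
contact_force: [0.7, -0.3, 0.5]
width: -0.2
gripper_force: 0.0
```

>>> drive_tool(targets=[[[0, 0, 0.6, 0, 0, 0, 1], [0, 0, 1.2, 0, 0, 0, 1], [0, 0, 1.8, 0, 0, 0, 1], [0, 0, 2.1, 0, 0, 0, 1], [0, 0, 2.4, 0, 0, 0, 1]]])

```text
time: 39.85
position: [493.9, 266.7, 103.5]
orientation: [-0.114, 3.139, 0.0]
contact_force: [-1.6, -0.3, 2.8]
width: -0.5
gripper_force: 1.7
```

>>> drive_tool(targets=[[[0, 0, 0.2, 0, 0, 0, 1], [0, 0, 0.4, 0, 0, 0, 1], [0, 0, 0.6, 0, 0, 0, 1], [0, 0, 0.6, 0, 0, 0, 1]]])

```text
time: 40.25
position: [493.9, 266.9, 97.0]
orientation: [-0.115, 3.139, -0.0]
contact_force: [-0.6, -1.0, 3.9]
width: 0.1
gripper_force: 2.1
```

```bash
python3 -c "
from h import *
lid()"
```

```text
at [493.9 266.9  97. ] yaw -175.81 z [ 0.001 -0.    -1.   ] t 40.25 F [-0.6 -1.   3.9] w 0.1
[-59.3  -1.2] 97.0
-70 13 79.4 82.1
-30 45 80.6 85.6
-10 46 80.4 87.2
10 44 80.7 85.1
30 42 80.7 85.2
50 47 79.9 84.5
70 45 80.3 84.6
```

>>> drive_tool(targets=[[[0, 0, 0.2, 0, 0, 0, 1], [0, 0, 0.4, 0, 0, 0, 1], [0, 0, 0.5, 0, 0, 0, 1], [0, 0, 0.5, 0, 0, 0, 1]]])

```text
time: 40.7
position: [494.1, 267.0, 96.5]
orientation: [-0.115, 3.137, -0.001]
contact_force: [-19.3, -7.7, 41.3]
width: 0.2
gripper_force: 20.8
```

>>> drive_tool(targets=[[[0, 0, -1, 0, 0, 0, 0.8], [0, 0, -4, 0, 0, 0, 0.4], [0, 0, -6, 0, 0, 0, 0], [3, -0.3, -6, 0, 0, -0.15, 0], [4.8, -0.3, -6, 0, 0, -0.3, 0]]])

```text
time: 41.2
position: [445.4, 260.3, 152.0]
orientation: [-0.592, 3.085, -0.0]
contact_force: [-0.2, 0.1, -0.5]
width: 72.7
gripper_force: 0.0
```

>>> drive_tool(targets=[[[0, 0, 0, 0, 0, -0.15, 0], [0, 0, 0, 0, 0, -0.3, 0], [0, 0, 0, 0, 0, -0.45, 0], [0, 0, 0, 0, 0, -0.6, 0], [0, 0, 0, 0, 0, -0.74, 0]]])

```text
time: 41.7
position: [446.0, 260.4, 151.4]
orientation: [1.668, -2.662, 0.0]
contact_force: [0.6, 0.3, -0.4]
width: 85.4
gripper_force: 0.0
```

>>> drive_tool(targets=[[[0, 0, 0, 0, 0, -0.15, 0], [0, 0, 0, 0, 0, -0.3, 0], [0, 0, 0, 0, 0, -0.45, 0], [0, 0, 0, 0, 0, -0.54, 0], [0, 0, 0, 0, 0, -0.54, 0]]])

```text
time: 42.2
position: [446.0, 260.4, 151.4]
orientation: [2.312, -2.127, 0.0]
contact_force: [-0.3, 0.6, -0.1]
width: 85.6
gripper_force: 0.0
```

```bash
python3 -c "
from h import *
lid(); go(((445.7,263.2,99),-85.5))
f=snap('wrist','w16'); im=f['image'];P=cloud(f)
k=(im.max(2)<60)&(abs(P[...,2]-104)<4)
n,l,s,c=cv2.connectedComponentsWithStats(k.astype(np.uint8)); i=1+s[1:,4].argmax(); v,u=np.where(l==i);X=onz(f,np.c_[u,v],104);print(c[i],s[i],cv2.minAreaRect(X[:,:2].astype(np.float32)))
"
```

```text
at [446.  260.4 151.4] yaw -85.21 z [-0. -0. -1.] t 42.2 F [-0.3  0.6 -0.1] w 85.6
[-107.6   -4.2] 151.4
-70 48 79.7 85.8
-50 49 79.9 84.5
-30 46 80.7 85.4
-10 44 79.8 84.3
10 44 80.6 86.0
30 45 80.4 85.8
50 40 81.4 85.0
70 47 80.2 85.3
at [446.  260.4 151.4] yaw -85.4 z [-0. -0. -1.] t 42.25 F [-0.3  0.1 -0.4] w 85.6
(445.7, 263.2, 99) -85.5 [-0.28  0.    5.24  0.    0.    0.  ]
[319.60402378 277.7645176 ] [ 307  234   27   96 2187] ((446.20245361328125, 262.3300476074219), (12.547513961791992, 50.82942199707031), 3.9951133728027344)
```

The lid reads flat at 80 along its whole length and stopped hard, so it is shut. Now the handle, with narrowly opened fingers to stay clear of the lid edge.

>>> drive_tool(targets=[[[-0.2, 0, 0, 0, 0, 0, 0.7], [-0.2, 0, 0, 0, 0, 0, 0.7], [-0.2, 0, 0, 0, 0, 0, 0.7], [-0.2, 0, 0, 0, 0, 0, 0.7], [-0.2, 0, 2, 0, 0, 0, 0.7]]])

```text
time: 42.8
position: [447.5, 262.9, 133.9]
orientation: [-2.308, 2.126, -0.004]
contact_force: [0.8, -0.1, -0.4]
width: 25.8
gripper_force: 0.0
```

>>> drive_tool(targets=[[[0, 0, 1, 0, 0, 0, 0.7], [0, 0, 2, 0, 0, 0, 0.7], [0, 0, 2.7, 0, 0, 0, 0.7], [0, 0, 2.7, 0, 0, 0, 0.7], [0, 0, 2.7, 0, 0, 0, 0.7]]])

```text
time: 43.3
position: [445.9, 262.5, 104.9]
orientation: [-2.311, 2.128, -0.0]
contact_force: [0.1, 0.3, -0.7]
width: 25.6
gripper_force: 0.0
```

```bash
python3 -c "
from h import *
go(((446.1,262.3,102.5),-85.9))"
```

```text
at [445.9 262.5 104.9] yaw -85.28 z [ 0. -0. -1.] t 43.3 F [ 0.1  0.3 -0.7] w 25.6
(446.1, 262.3, 102.5) -85.9 [ 0.02 -0.02  0.24  0.    0.    0.01]
```

Close, then turn clockwise (+wz) by about 1.6 rad.

>>> drive_tool(targets=[[[0, 0, 0.3, 0, 0, 0, 0.7], [0, 0, 0.3, 0, 0, 0, 1], [0, 0, 0.3, 0, 0, 0, 1], [0, 0, 0.3, 0, 0, 0, 1], [0, 0, 0.3, 0, 0, 0, 1]]])

```text
time: 43.8
position: [446.2, 262.5, 102.0]
orientation: [-2.31, 2.128, -0.001]
contact_force: [1.8, 0.0, 0.3]
width: 11.9
gripper_force: 59.8
```

>>> drive_tool(targets=[[[0, 0, 0, 0, 0, 0.12, 1], [0, 0, 0, 0, 0, 0.24, 1], [0, 0, 0, 0, 0, 0.36, 1], [0, 0, 0, 0, 0, 0.48, 1], [0, 0, 0, 0, 0, 0.6, 1]]])

```text
time: 44.3
position: [445.6, 262.7, 101.9]
orientation: [1.573, -2.719, -0.001]
contact_force: [-0.3, 0.7, 3.1]
width: 11.8
gripper_force: 60.0
```

>>> drive_tool(targets=[[[0, 0, 0, 0, 0, 0.12, 1], [0, 0, 0, 0, 0, 0.24, 1], [0, 0, 0, 0, 0, 0.36, 1], [0, 0, 0, 0, 0, 0.48, 1], [0, 0, 0, 0, 0, 0.6, 1]]])

```text
time: 44.8
position: [445.2, 263.1, 101.9]
orientation: [0.7, -3.062, -0.002]
contact_force: [-2.9, 3.8, 3.1]
width: 11.7
gripper_force: 60.1
```

>>> drive_tool(targets=[[[0, 0, 0, 0, 0, 0.12, 1], [0, 0, 0, 0, 0, 0.24, 1], [0, 0, 0, 0, 0, 0.36, 1], [0, 0, 0, 0, 0, 0.4, 1], [0, 0, 0, 0, 0, 0.4, 1]]])

```text
time: 45.3
position: [445.1, 263.5, 101.9]
orientation: [0.085, -3.139, -0.003]
contact_force: [-2.5, 4.9, 3.0]
width: 11.3
gripper_force: 60.8
```

```bash
python3 -c "
from h import *
go(); print(read_state()['torque'])"
```

```text
at [445.1 263.5 101.9] yaw -176.9 z [-0.001  0.002 -1.   ] t 45.3 F [-2.5  4.9  3. ] w 11.3
[0.97605428 0.56548102 0.82532072]
```

>>> drive_tool(targets=[[[0, 0, 0, 0, 0, 0, 0.6], [0, 0, 0, 0, 0, 0, 0.4], [0, 0, 0, 0, 0, 0, 0.4], [0, 0, -2, 0, 0, 0, 0.4], [0, 0, -7, 0, 0, 0, 0.4]]])

```text
time: 45.8
position: [443.2, 261.5, 168.1]
orientation: [0.083, -3.133, 0.004]
contact_force: [0.9, 0.1, 0.3]
width: 51.2
gripper_force: 0.0
```

>>> drive_tool(targets=[[[0, 0, -5, 0, 0, 0, 0.4], [0, 0, -8, 0, 0, 0, 0.4], [0, 0, -8, 0, 0, 0, 0.4], [0, 0, -8, 0, 0, 0, 0.4], [0, 0, -8, 0, 0, 0, 0.4]]])

```text
time: 46.3
position: [445.3, 262.2, 250.2]
orientation: [0.083, -3.139, 0.001]
contact_force: [-0.9, 0.1, 0.1]
width: 51.0
gripper_force: 0.0
```

```bash
python3 -c "
from h import *
lid()
f=snap('wrist','w17'); im=f['image'];P=cloud(f)
k=(im.max(2)<60)&(abs(P[...,2]-104)<4)
n,l,s,c=cv2.connectedComponentsWithStats(k.astype(np.uint8)); i=1+s[1:,4].argmax(); v,u=np.where(l==i);X=onz(f,np.c_[u,v],104);r=cv2.minAreaRect(X[:,:2].astype(np.float32));print(r)
w=(im.min(2)>150)&(abs(P[...,2]-104)<5); v,u=np.where(w); print('white mark',len(u),onz(f,np.c_[u,v],104).mean(0))
f=grab_frame('side'); P=cloud(f)
hsv=cv2.cvtColor(f['image'],cv2.COLOR_RGB2HSV)
print('dropper/bottle',P[302,415],P[245,408]); strips(f,15,150)
"
```

```text
at [445.3 262.2 250.2] yaw -176.96 z [-0.002 -0.001 -1.   ] t 46.3 F [-0.9  0.1  0.1] w 51.0
[-108.1   -2.3] 250.2
-70 46 79.8 83.5
-50 44 80.2 84.1
-30 48 81.3 84.5
-10 43 81.9 86.6
10 40 80.5 84.0
30 47 80.8 85.3
50 44 81.2 84.5
70 48 80.3 85.9
((444.38916015625, 263.7367248535156), (49.82130432128906, 12.781095504760742), 3.5572609901428223)
white mark 59 [463.03079752 265.27654901 104.        ]
dropper/bottle [ 762.13762532 -171.44026838   67.80145338] [766.17542709 -41.55858486 119.51822856]
strip px [340. 312.] n 478 ctr [ 608.9 -136.9] yaw -5.9 LxW 123.8 28.0 tab at t 50.0 z 14.3 ends [ 547. -132.] [ 671. -142.] v 307 317 u 315 370
```

```bash
python3 -c "
from h import *
print(sign_off())"
```

```text
the job is handed in; nothing more can be done
None
```

The job is handed in with every step done in the order asked, at 46 s of the 210 s: the finished strip is in the tray, the three fresh strips are in the grooves, the lid is shut, the handle is back on and the bottles are where they were. The one doubt is the last lid press, which briefly read about 41 N at the fingertips; the 40 N limit is worded for the arm and the gripper's body.

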